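Count three tea discs on a counting tray and return the extras to the tin

ROBOT

A 6-joint arm with a two-finger parallel gripper is mounted at the origin on the work surface. World frame = base frame: x ahead of the robot, y to its left, z up, the work surface at z = 0. Lengths are in m, angles in rad, forces in N, time in s.
With the tool pointing down it reaches from about 0.375 to 0.975 m from the base axis. Payload 3.8 kg.
Tool frame: the origin (TCP) lies midway between the tips of the shut fingers; the grasp point (between the pads) lies 19 mm behind it (bot.pinch_z is the distance from the TCP to the grasp point, in m); z points along the fingers, y is the direction in which the jaws open and shut (so a half turn about z gives the same grasp; the last joint's range is limited). The gripper opens to 88 mm and grips with 3 to 60 N. Pads are 18 mm wide; open, the fingers measure 123 mm over their backs; the gripper's body (75 mm by 187 mm) begins 45 mm behind the grasp point.
Start: joints at [1.264, 0.264, 1.604, -0, 1.274, -0.037], TCP at [0.18, 0.651, 0.239] pointing down, gripper open.
Joint ranges: [-2.63, 2.63], [-0.94, 2.18], [0.31, 2.57], [-1.31, 4.45], [0, 2.66], [-2.55, 2.55]. Speed limits (rad/s): [2.57, 2.57, 3.14, 3.14, 3.14, 3.14].

INTERFACE

Orientations are given as a unit quaternion [x, y, z, w].
In Python, from bench import bot gives the robot as it stands. The module is installed in compiled form; this text tells all that it offers.
- The arm moves only by the tool drive_tool, never from a script. Its argument "commands" is a list of rows, each an object of numbers: "wx", "wy", "wz": the turn, a rotation vector about the tool's x, y, z in rad; "tx", "ty", "tz": the shift along the tool's x, y, z in m; "claw": the gripper command: -1 is shut, 1 is fully open, values between are in proportion. In form: [{"wx": .., "wy": .., "wz": .., "tx": .., "ty": .., "tz": .., "claw": ..}, ...]. A call has 1 to 5 rows; each row is the pose to reach, as a shift and turn from the pose commanded when the call began, along the tool's axes at that moment; what a row does not reach only later rows make up. A row lasts 1/12 s, in which the tool goes at most 41.7 mm and 7.16 degrees, less where a joint would pass 70% of its speed; a pose out of reach is approached as far as the arm can. A call with a gripper value outside its range is refused whole. The fingers move at their own pace and stop on an object; the grip force is fixed at half the most. Time passes only in rows, so rows that repeat a pose let the fingers close. It gives the time, the measured TCP pose, the force and the opening at its end, in the units of the state.
- bot.sense(): the state, without advancing time (a new reading comes with each control period).
- bot.camera(name): name is "scene" or "top" or "wrist"; returns a dict with "pixels" (400x640x3 uint8, red, green, blue), "fx", "fy", "cx", "cy" (pixels), "dist" ([k1, k2, p1, p2, k3] as OpenCV has them; the pictures are not rectified), "rvec" (rotation vector, rad) and "tvec" (3), from world to camera coordinates, as OpenCV has them; the wrist camera has in their place "tool_from_camera" (4x4, takes a point from camera to tool coordinates, whose origin is the TCP and whose axes are the flange's). Camera axes: x right, y down, z forward; pixel columns grow to the right and rows downward; lengths in m; the calibration is good to about 2 mm. A picture is of the moment at which its call begins: read the wrist's pose just before it. There is no depth.
- bot.hand_in(): hands the job in, once; it reports no verdict.
The state is a dict: "time_s": time; "joint_pos": joint angles; "dq": joint speeds; "effort": joint torques, N m; "position": TCP position; "eef_rot": TCP orientation; "contact_force": force on the tool from outside, world axes, zero at the start; "ft_torque": the same for the moment, N m; "gripper_width": finger opening in m.
Only numpy, scipy, OpenCV 4.12 (cv2) and the standard library are available. Lean on these libraries where they do the work, as an engineer would, in place of code of your own. Each camera call takes 0.05 s, during which the arm holds its last target.

TASK

Count out the tea: sweep exactly three of the five pressed-tea discs off the counting tray's deck into its trough (slide them along the deck, do not pick them up) and swing the trough's lid shut over them. Then lift the tray by its finger grip, tip the two extra discs off its nose back into the open tin, and stand the tray back on the table without dropping it, lid still shut on the three counted ones. Leave the tin and the other things on the table where they stand.

Things in the scene. Friction and masses are not known exactly. Their poses are not given: they have to be found in the camera images.
- tray_base (a point): centre of the underside of the white plastic counting tray (loose, about 0.25 kg); z up when it stands. All tray numbers are mm in this frame. It spans x -83 to 83 (grip to 95), y -107 to 107. The flat deck's top is at z 36, x -36 to 79, y -103 to 60, with a rim to z 46 along its far side (x 79 to 83) and its end (y -107 to -103).
- tray_lip (a point): middle of the tray's open pouring nose, on the deck's surface (x 22.5, y 107, z 36). From y 60 the deck runs on as a chute, narrowing between rims (to z 46) to 60 mm wide here; the chute overhangs, its underside is at z 32 and nothing is below it past y 64. Axes as the tray's; +y points out of the nose. Discs slide on this glossy plastic at slopes over about 13 to 19 degrees.
- trough_floor (a point): middle of the trough's floor (x -59, y -21.5, z 4). Inside, the trough spans x -79 to -39, y -103 to 60, open at the top (z 36). The deck's edge along it (x -36) has no rim: discs pushed over it drop in, up to five lie side by side. Axes as the tray's.
- tray_grip (a point): where to hold the tray's finger grip: an upright plate on its far long side, 12 mm thick along the tray's x (83 to 95), 64 mm along its y, top at z 78. This point (x 89, y -15, z 61) is 17 mm below that top, 25 mm above the deck, 15 mm above the rim beside it, and lengthwise close to the centre of mass. Axes as the tray's.
- lid (a joint): angle of the trough's lid, rad: 0 shut, lying over the trough and the deck's edge; 1.57 straight up; it stops at 2.0, leaning outwards. Hinge line: along the trough's outer side, parallel to the tray's y at x -83, z 38.5. It turns freely, stays open while it leans outwards, and falls shut by its weight once pushed inwards past straight up.
- lid_edge (a point): middle of the free edge of that lid: a clear plastic leaf with a white edge strip, 164 mm long, 3 mm thick, 30 g; this edge is 48.5 mm from the hinge line (so about 87 mm above the table when straight up). Shut, the lid's top is at z 40.
- disc1_center (a point): centre of a dark brown pressed-tea disc, 28 mm diameter, 12 mm thick, 10 g, lying flat on the tray's deck at the start (one of five alike), at least 30 mm from the next centre to centre; any three may be counted.
- disc2_center (a point): centre of a dark brown pressed-tea disc, 28 mm diameter, 12 mm thick, 10 g, lying flat on the tray's deck at the start (one of five alike), at least 30 mm from the next centre to centre; any three may be counted.
- disc3_center (a point): centre of a dark brown pressed-tea disc, 28 mm diameter, 12 mm thick, 10 g, lying flat on the tray's deck at the start (one of five alike), at least 30 mm from the next centre to centre; any three may be counted.
- disc4_center (a point): centre of a dark brown pressed-tea disc, 28 mm diameter, 12 mm thick, 10 g, lying flat on the tray's deck at the start (one of five alike), at least 30 mm from the next centre to centre; any three may be counted.
- disc5_center (a point): centre of a dark brown pressed-tea disc, 28 mm diameter, 12 mm thick, 10 g, lying flat on the tray's deck at the start (one of five alike), at least 30 mm from the next centre to centre; any three may be counted.
- tin: open rectangular steel tea tin, 130 mm along its x, 160 mm along its y, 65 mm tall, wall 3 mm, 0.45 kg, loose, with one layer of the same discs (not counted, fixed in it, tops 15 mm above the table) inside; origin at the centre of its underside. It stands beyond the tray's nose.
- infuser: tea bottle of clear glass with a steel strainer tube and a teal screw lid with a loop, 80 mm wide, 200 mm tall; origin at the centre of its underside; not needed, leave it alone.
- flask: blue steel vacuum flask with a black cap, 72 mm wide, 210 mm tall; origin at the centre of its underside; not needed, leave it alone.
- mug: white ceramic mug, 84 mm wide, 92 mm tall, handle at its +y side; origin at the centre of its underside; not needed, leave it alone.
- steel_cup: small plain steel cup, 72 mm wide, 70 mm tall; origin at the centre of its underside; not needed, leave it alone.
- saucer: white saucer, 130 mm wide, 18 mm tall; origin at the centre of its underside; not needed, leave it alone.
- spoon: steel tea spoon lying flat, 150 mm long along its own x, bowl to +x; origin at the centre of its underside; not needed, leave it alone.
- tin_lid: loose flat steel lid of the tin, 134 x 164 x 18 mm, lying on the table; origin at the centre of its underside; not needed, leave it alone.

How it is judged:
On the way, in this order (a step that is already met when the one before it is completed fails the run):
1. exactly three discs lie in the trough, the other two are still on the deck, the tray stands on the table (((x of disc1_center in the frame of tray_base between -0.081 and -0.036 m and y of disc1_center in the frame of tray_base between -0.106 and 0.063 m and z of disc1_center in the frame of tray_base between 0 and 0.032 m) or (x of disc1_center in the frame of tray_base between -0.036 and 0.082 m and y of disc1_center in the frame of tray_base between -0.106 and 0.11 m and z of disc1_center in the frame of tray_base between 0.034 and 0.06 m)) and ((x of disc2_center in the frame of tray_base between -0.081 and -0.036 m and y of disc2_center in the frame of tray_base between -0.106 and 0.063 m and z of disc2_center in the frame of tray_base between 0 and 0.032 m) or (x of disc2_center in the frame of tray_base between -0.036 and 0.082 m and y of disc2_center in the frame of tray_base between -0.106 and 0.11 m and z of disc2_center in the frame of tray_base between 0.034 and 0.06 m)) and ((x of disc3_center in the frame of tray_base between -0.081 and -0.036 m and y of disc3_center in the frame of tray_base between -0.106 and 0.063 m and z of disc3_center in the frame of tray_base between 0 and 0.032 m) or (x of disc3_center in the frame of tray_base between -0.036 and 0.082 m and y of disc3_center in the frame of tray_base between -0.106 and 0.11 m and z of disc3_center in the frame of tray_base between 0.034 and 0.06 m)) and ((x of disc4_center in the frame of tray_base between -0.081 and -0.036 m and y of disc4_center in the frame of tray_base between -0.106 and 0.063 m and z of disc4_center in the frame of tray_base between 0 and 0.032 m) or (x of disc4_center in the frame of tray_base between -0.036 and 0.082 m and y of disc4_center in the frame of tray_base between -0.106 and 0.11 m and z of disc4_center in the frame of tray_base between 0.034 and 0.06 m)) and ((x of disc5_center in the frame of tray_base between -0.081 and -0.036 m and y of disc5_center in the frame of tray_base between -0.106 and 0.063 m and z of disc5_center in the frame of tray_base between 0 and 0.032 m) or (x of disc5_center in the frame of tray_base between -0.036 and 0.082 m and y of disc5_center in the frame of tray_base between -0.106 and 0.11 m and z of disc5_center in the frame of tray_base between 0.034 and 0.06 m)) and (x of each of disc1_center, disc2_center, disc3_center in the frame of tray_base below -0.036 m or x of each of disc1_center, disc2_center, disc4_center in the frame of tray_base below -0.036 m or x of each of disc1_center, disc2_center, disc5_center in the frame of tray_base below -0.036 m or x of each of disc1_center, disc3_center, disc4_center in the frame of tray_base below -0.036 m or x of each of disc1_center, disc3_center, disc5_center in the frame of tray_base below -0.036 m or x of each of disc1_center, disc4_center, disc5_center in the frame of tray_base below -0.036 m or x of each of disc2_center, disc3_center, disc4_center in the frame of tray_base below -0.036 m or x of each of disc2_center, disc3_center, disc5_center in the frame of tray_base below -0.036 m or x of each of disc2_center, disc4_center, disc5_center in the frame of tray_base below -0.036 m or x of each of disc3_center, disc4_center, disc5_center in the frame of tray_base below -0.036 m) and (x of each of disc1_center, disc2_center in the frame of tray_base above -0.036 m or x of each of disc1_center, disc3_center in the frame of tray_base above -0.036 m or x of each of disc1_center, disc4_center in the frame of tray_base above -0.036 m or x of each of disc1_center, disc5_center in the frame of tray_base above -0.036 m or x of each of disc2_center, disc3_center in the frame of tray_base above -0.036 m or x of each of disc2_center, disc4_center in the frame of tray_base above -0.036 m or x of each of disc2_center, disc5_center in the frame of tray_base above -0.036 m or x of each of disc3_center, disc4_center in the frame of tray_base above -0.036 m or x of each of disc3_center, disc5_center in the frame of tray_base above -0.036 m or x of each of disc4_center, disc5_center in the frame of tray_base above -0.036 m) and angle between tray_base's own z axis and vertical below 0.06 rad and height (world z) of tray_base between -0.006 and 0.006 m), for 0.1 s.
2. the lid is shut, the tray standing (value of joint lid below 0.08 rad and angle between tray_base's own z axis and vertical below 0.06 rad and height (world z) of tray_base between -0.006 and 0.006 m), for 0.1 s.
3. the tray, lifted, lid shut, is tipped nose down over the tin (by over 0.2 rad) (angle between tray_base's own z axis and vertical above 0.2 rad and height (world z) of tray_base above 0.03 m and value of joint lid below 0.2 rad and horizontal distance between tray_lip and tin below 0.1 m), for 0.1 s.
At the end, for the whole second after the job is handed in: Three discs lie in the tray's trough under the shut lid (within 0.08 rad), the other two lie in the tin, and the tray stands level on the table (tilt under 0.06 rad, underside within 6 mm of the table); the tin stands upright (all of step 2 and ((x of disc1_center in the frame of tray_base between -0.081 and -0.036 m and y of disc1_center in the frame of tray_base between -0.106 and 0.063 m and z of disc1_center in the frame of tray_base between 0 and 0.032 m) or (x of disc1_center in the frame of tin between -0.065 and 0.065 m and y of disc1_center in the frame of tin between -0.08 and 0.08 m and z of disc1_center in the frame of tin between 0 and 0.062 m)) and ((x of disc2_center in the frame of tray_base between -0.081 and -0.036 m and y of disc2_center in the frame of tray_base between -0.106 and 0.063 m and z of disc2_center in the frame of tray_base between 0 and 0.032 m) or (x of disc2_center in the frame of tin between -0.065 and 0.065 m and y of disc2_center in the frame of tin between -0.08 and 0.08 m and z of disc2_center in the frame of tin between 0 and 0.062 m)) and ((x of disc3_center in the frame of tray_base between -0.081 and -0.036 m and y of disc3_center in the frame of tray_base between -0.106 and 0.063 m and z of disc3_center in the frame of tray_base between 0 and 0.032 m) or (x of disc3_center in the frame of tin between -0.065 and 0.065 m and y of disc3_center in the frame of tin between -0.08 and 0.08 m and z of disc3_center in the frame of tin between 0 and 0.062 m)) and ((x of disc4_center in the frame of tray_base between -0.081 and -0.036 m and y of disc4_center in the frame of tray_base between -0.106 and 0.063 m and z of disc4_center in the frame of tray_base between 0 and 0.032 m) or (x of disc4_center in the frame of tin between -0.065 and 0.065 m and y of disc4_center in the frame of tin between -0.08 and 0.08 m and z of disc4_center in the frame of tin between 0 and 0.062 m)) and ((x of disc5_center in the frame of tray_base between -0.081 and -0.036 m and y of disc5_center in the frame of tray_base between -0.106 and 0.063 m and z of disc5_center in the frame of tray_base between 0 and 0.032 m) or (x of disc5_center in the frame of tin between -0.065 and 0.065 m and y of disc5_center in the frame of tin between -0.08 and 0.08 m and z of disc5_center in the frame of tin between 0 and 0.062 m)) and (distance between each of disc1_center, disc2_center, disc3_center and trough_floor below 0.095 m or distance between each of disc1_center, disc2_center, disc4_center and trough_floor below 0.095 m or distance between each of disc1_center, disc2_center, disc5_center and trough_floor below 0.095 m or distance between each of disc1_center, disc3_center, disc4_center and trough_floor below 0.095 m or distance between each of disc1_center, disc3_center, disc5_center and trough_floor below 0.095 m or distance between each of disc1_center, disc4_center, disc5_center and trough_floor below 0.095 m or distance between each of disc2_center, disc3_center, disc4_center and trough_floor below 0.095 m or distance between each of disc2_center, disc3_center, disc5_center and trough_floor below 0.095 m or distance between each of disc2_center, disc4_center, disc5_center and trough_floor below 0.095 m or distance between each of disc3_center, disc4_center, disc5_center and trough_floor below 0.095 m) and (horizontal distance between each of disc1_center, disc2_center and tin below 0.105 m or horizontal distance between each of disc1_center, disc3_center and tin below 0.105 m or horizontal distance between each of disc1_center, disc4_center and tin below 0.105 m or horizontal distance between each of disc1_center, disc5_center and tin below 0.105 m or horizontal distance between each of disc2_center, disc3_center and tin below 0.105 m or horizontal distance between each of disc2_center, disc4_center and tin below 0.105 m or horizontal distance between each of disc2_center, disc5_center and tin below 0.105 m or horizontal distance between each of disc3_center, disc4_center and tin below 0.105 m or horizontal distance between each of disc3_center, disc5_center and tin below 0.105 m or horizontal distance between each of disc4_center, disc5_center and tin below 0.105 m) and angle between tin's own z axis and vertical below 0.06 rad); the robot touches nothing.
It fails at once if a disc is picked up off the standing tray instead of swept (its centre over 75 mm above the table) (angle between tray_base's own z axis and vertical below 0.06 rad and height (world z) of tray_base below 0.006 m and height (world z) of any of disc1_center, disc2_center, disc3_center, disc4_center, disc5_center above 0.075 m).
It fails at once if the tray is dropped (falls freely from over 20 mm) (contact force between the fingers and tray below 0.1 N and height (world z) of tray_base above 0.02 m and linear speed of tray above 0.3 m/s).
It fails at once if the tin is shifted by over 40 mm (distance of tin from where it was at the start of the episode above 0.04 m).
It fails at once if another thing on the table is shifted by over 40 mm or knocked over (distance of any of infuser, flask, mug, steel_cup, saucer, spoon, tin_lid from where it was at the start of the episode above 0.04 m or angle between any of infuser, flask, mug, steel_cup's own z axis and vertical above 0.5 rad).
It also fails if it takes over 64 s, if anything falls off the work surface, if the arm or the gripper's body presses on something with over 40 N, if the wrist force passes 120 N, or if a joint passes its speed limit or range.

## Working session

There is one attempt and no reset: what is moved stays moved. The work goes in short steps, Python scripts to look and compute and a tool call to move; the robot and the scene stay as the last step left them, time stands still between calls to the robot, and variables do not carry over. Pictures are saved under pics/ and viewed, and the job is handed in when it is done.

Besides the shell and the picture viewer there is one more tool, called after "Call:" as a command line: name --argument value ..., lists and objects as JSON in quotes. drive_tool: Moves the arm, as the interface text tells. Its arguments: {"type":"object","properties":{"commands":{"type":"array","items":{"type":"object","properties":{"wx":{"type":"number"},"wy":{"type":"number"},"wz":{"type":"number"},"tx":{"type":"number"},"ty":{"type":"number"},"tz":{"type":"number"},"claw":{"type":"number"}}}}},"required":["commands"]}

```bash
mkdir -p pics; ls; cat > h.py <<'E'
from bench import bot
import numpy as np, cv2, pickle
from scipy.spatial.transform import Rotation as R
def grab(name,tag):
    s=bot.sense(); c=bot.camera(name); c['s']={k:np.array(v) for k,v in s.items()}
    cv2.imwrite(f'pics/{tag}.png',c['pixels'][:,:,::-1]); pickle.dump(c,open(f'pics/{tag}.pkl','wb')); return c
def load(tag): return pickle.load(open(f'pics/{tag}.pkl','rb'))
def pose(c):
    if 'rvec' in c:
        Rw=R.from_rotvec(np.ravel(c['rvec'])).as_matrix(); t=np.ravel(c['tvec']); return Rw.T,-Rw.T@t
    T=np.array(c['tool_from_camera']); Rt=R.from_quat(c['s']['eef_rot']).as_matrix()
    return Rt@T[:3,:3], Rt@T[:3,3]+c['s']['position']
def K(c): return np.array([[c['fx'],0,c['cx']],[0,c['fy'],c['cy']],[0,0,1.]])
def ray(c,uv,z):
    uv=np.asarray(uv,float).reshape(-1,1,2)
    n=cv2.undistortPoints(uv,K(c),np.array(c['dist'],float)).reshape(-1,2)
    Rc,o=pose(c); d=np.c_[n,np.ones(len(n))]@Rc.T
    return o+d*((z-o[2])/d[:,2])[:,None]
def proj(c,P):
    Rc,o=pose(c); 
    r,_=cv2.Rodrigues(Rc.T); return cv2.projectPoints(np.asarray(P,float).reshape(-1,1,3),r,-Rc.T@o,K(c),np.array(c['dist'],float))[0].reshape(-1,2)
E
python3 - <<'E'
from h import *
for n in['scene','top','wrist']:
    c=grab(n,n+'0'); print(n,c['fx'],c['dist'],pose(c)[1])
print(bot.sense(),bot.pinch_z)
E
```

```text
pics
scene 435.56490365797197 [-0.02201174  0.          0.          0.          0.        ] [ 0.97479723 -0.61784446  1.01032678]
top 510.8494497661806 [-0.16919532  0.          0.          0.          0.        ] [ 0.36549401 -0.00381025  1.66119307]
wrist 313.4211005564831 [-0.06399061  0.          0.          0.          0.        ] [0.10869121 0.66973051 0.38363643]
{'time_s': 0.15, 'joint_pos': array([ 1.26408601e+00,  2.64604739e-01,  1.60501208e+00,  3.47859064e-05,
        1.27369267e+00, -3.68998449e-02]), 'dq': array([-0.00079215, -0.00280043, -0.00464164,  0.00064903, -0.00072936,
        0.00171663]), 'effort': array([ 1.64738844e-04, -5.02852070e+01, -3.57472014e+01,  7.27678486e-02,
        2.50218879e-02, -1.22178285e-04]), 'position': array([0.17975244, 0.65008078, 0.23768345]), 'eef_rot': array([ 1.34501421e-01,  9.90913029e-01, -8.42939365e-04, -1.63138191e-04]), 'contact_force': array([-0.12531274, -0.1872772 , -0.64025892]), 'ft_torque': array([-0.01140223, -0.04209379,  0.00204326]), 'gripper_width': 0.08809753502745923} 0.0187
```

View pics/scene0.png

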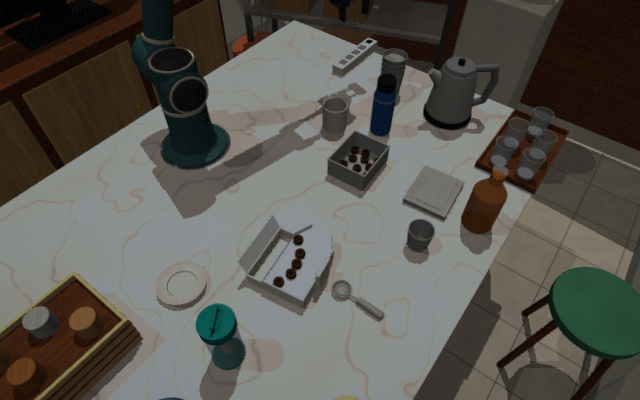

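View pics/top0.png

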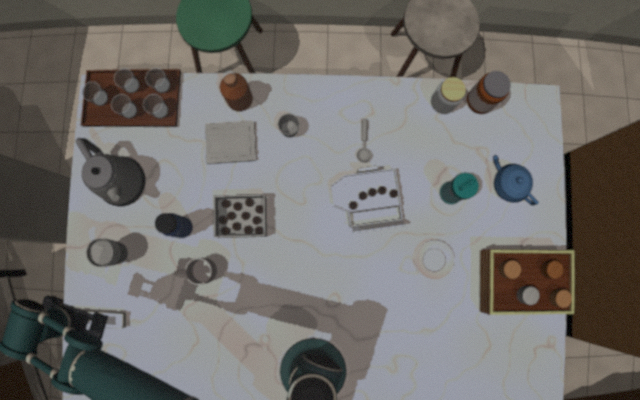

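View pics/wrist0.png

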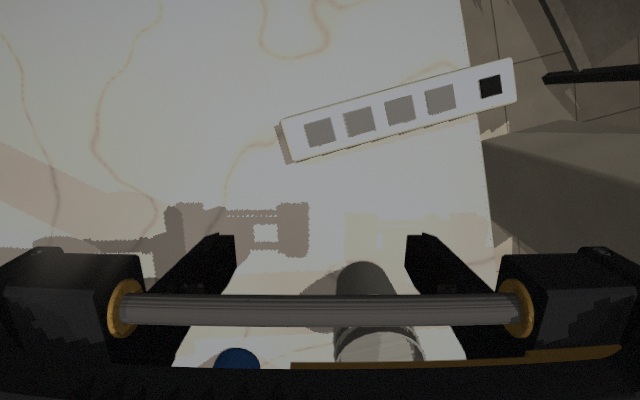

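```bash
python3 - <<'E'
from h import *
c=load('top0');p=c['pixels'][:,:,::-1]
cv2.imwrite('pics/topz.png',cv2.resize(p[130:250,195:425],None,fx=3.4,fy=3.4,interpolation=cv2.INTER_CUBIC))
c=load('scene0');p=c['pixels'][:,:,::-1]
cv2.imwrite('pics/scz.png',cv2.resize(p[200:320,220:400],None,fx=4.4,fy=4.4,interpolation=cv2.INTER_CUBIC))
E
```

```text
(no output)
```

View pics/topz.png

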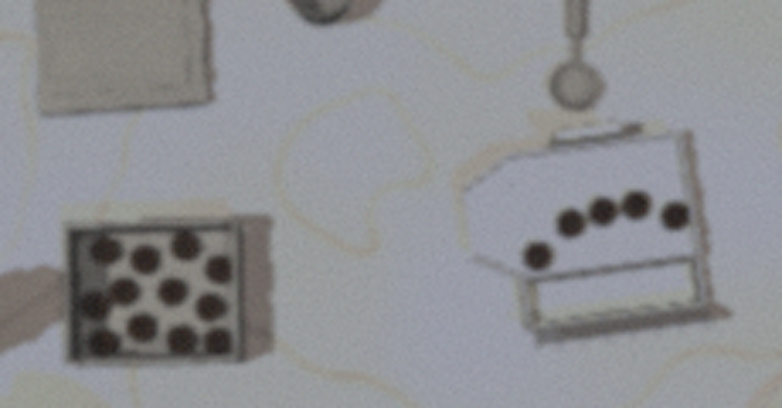

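View pics/scz.png

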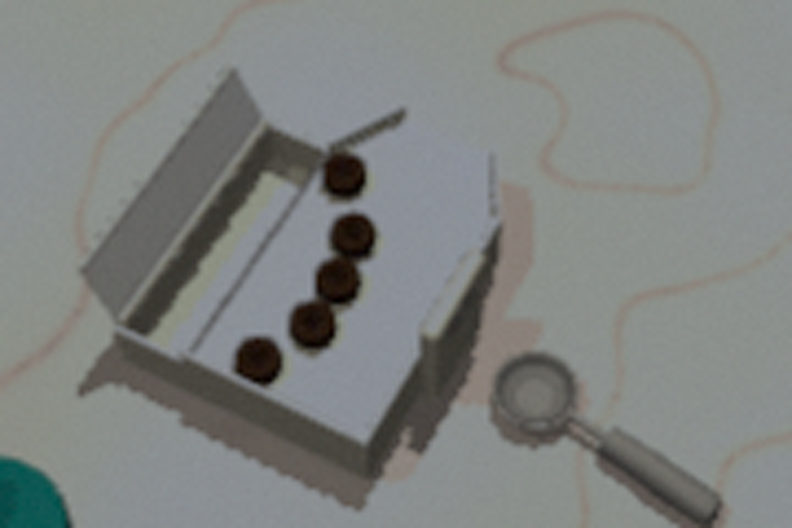

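```bash
python3 - <<'E'
from h import *
c=load('top0');p=c['pixels']
z=lambda l,h:ray(c,np.array(l)/3.4+np.array([195,130])-0.35,h)
d=z([[538,255],[571,223],[603,211],[637,205],[676,215]],.048)
print('discs',d.round(4))
e=z([[522,280],[692,258]],.036);print('edge',e.round(4))
g=z([[552,140],[640,127]],.078);print('grip top',g.round(4))
print('nose',z([[462,190],[473,255]],.041).round(4))
print('rimcorner',z([[690,132],[712,303]],.046).round(4))
print('tin',z([[66,222],[240,222],[240,358],[70,360]],.065).round(4))
s=load('scene0');q=lambda l,h:ray(s,np.array(l)/4.4+np.array([220,200])-0.35,h)
print('sc disc',q([[344,168],[354,230],[338,274],[313,318],[259,352]],.048).round(4))
print('edge',q([[318,165],[190,352]],.036).round(4), q([[490,150],[498,215]],.046).round(4),q([[425,330],[480,250]],.078).round(4))
print('flask cap',ray(c,[165,218],.21),'mug',ray(c,[202,270],.092),'inf',ray(c,[466,185],.2),'spoon bowl',ray(c,[364,155],.01))
E
```

```text
discs [[ 0.5342 -0.1146  0.048 ]
 [ 0.5651 -0.1451  0.048 ]
 [ 0.5771 -0.1751  0.048 ]
 [ 0.5836 -0.2071  0.048 ]
 [ 0.575  -0.244   0.048 ]]
edge [[ 0.5115 -0.1008  0.036 ]
 [ 0.536  -0.2613  0.036 ]]
grip top [[ 0.6383 -0.1239  0.078 ]
 [ 0.6526 -0.2056  0.078 ]]
nose [[ 0.5948 -0.0425  0.041 ]
 [ 0.5336 -0.0541  0.041 ]]
rimcorner [[ 0.6548 -0.2573  0.046 ]
 [ 0.493  -0.279   0.046 ]]
tin [[0.5531 0.3262 0.065 ]
 [0.5568 0.1632 0.065 ]
 [0.4308 0.159  0.065 ]
 [0.4247 0.3169 0.065 ]]
sc disc [[ 0.535  -0.1137  0.048 ]
 [ 0.5678 -0.145   0.048 ]
 [ 0.5793 -0.1744  0.048 ]
 [ 0.5864 -0.2061  0.048 ]
 [ 0.576  -0.2417  0.048 ]]
edge [[ 0.5154 -0.1153  0.036 ]
 [ 0.5396 -0.2609  0.036 ]] [[ 0.5971 -0.0477  0.046 ]
 [ 0.629  -0.0834  0.046 ]] [[ 0.6527 -0.1873  0.078 ]
 [ 0.6462 -0.1267  0.078 ]]
flask cap [[0.46571747 0.43763641 0.21      ]] mug [[0.31632301 0.3488039  0.092     ]] inf [[ 0.5838797  -0.43636535  0.2       ]] spoon bowl [[ 0.70342697 -0.15150983  0.01      ]]
```

```bash
cat >> h.py <<'E'
YAW=np.arctan2(.0245,.1605)
def Rt(yaw,tilt=0,roll=0): # tool y along tray x, tool x along tray y, z down; tilt = nose down
    B=np.array([[0,1,0],[1,0,0],[0,0,-1.]])
    return (R.from_euler('z',yaw)*R.from_euler('x',-tilt)).as_matrix()@B
def plan(pos,M=None):
    s=bot.sense(); R0=R.from_quat(s['eef_rot']).as_matrix()
    t=R0.T@(np.array(pos)-s['position']); M=R0 if M is None else M
    w=R.from_matrix(R0.T@M).as_rotvec()
    print('t',s['time_s'],'at',np.round(s['position'],4),'shift',t.round(4),'w',w.round(4),'rows>=',max(np.linalg.norm(t)/.0417,np.degrees(np.linalg.norm(w))/7.16).round(1),'F',np.round(s['contact_force'],1),'w',round(float(s['gripper_width']),4))
E
python3 - <<'E'
from h import *
M=Rt(YAW)
plan([.53,-.22,.30],M)
plan([.25,.47,.32])
E
```

```text
t 0.15 at [0.1798 0.6501 0.2377] shift [-0.5695 -0.7453 -0.0611] w [-1.6000e-03  9.0000e-04  1.1495e+00] rows>= 22.5 F [-0.1 -0.2 -0.6] w 0.0881
t 0.15 at [0.1798 0.6501 0.2377] shift [-0.1157 -0.155  -0.0821] w [0. 0. 0.] rows>= 5.0 F [-0.1 -0.2 -0.6] w 0.0881
```

Call:
drive_tool --commands '[{"tx":-0.023,"ty":-0.031,"tz":-0.016,"wz":0.05,"claw":-1},{"tx":-0.046,"ty":-0.062,"tz":-0.032,"wz":0.1,"claw":-1},{"tx":-0.07,"ty":-0.093,"tz":-0.048,"wz":0.15,"claw":-1},{"tx":-0.093,"ty":-0.124,"tz":-0.064,"wz":0.2,"claw":-1},{"tx":-0.116,"ty":-0.155,"tz":-0.07,"wz":0.25,"claw":-1}]'

```text
$.commands[0]: bad value
```

```bash
python3 - <<'E'
from h import *
plan([.53,-.22,.30],Rt(YAW))
E
```

```text
t 0.15 at [0.1798 0.6501 0.2377] shift [-0.5695 -0.7453 -0.0611] w [-1.6000e-03  9.0000e-04  1.1495e+00] rows>= 22.5 F [-0.1 -0.2 -0.6] w 0.0881
```

Call:
drive_tool --commands '[{"wx":0,"wy":0,"wz":0.05,"tx":-0.023,"ty":-0.031,"tz":-0.014,"claw":-1},{"wx":0,"wy":0,"wz":0.1,"tx":-0.046,"ty":-0.062,"tz":-0.028,"claw":-1},{"wx":0,"wy":0,"wz":0.15,"tx":-0.069,"ty":-0.093,"tz":-0.042,"claw":-1},{"wx":0,"wy":0,"wz":0.2,"tx":-0.092,"ty":-0.124,"tz":-0.056,"claw":-1},{"wx":0,"wy":0,"wz":0.25,"tx":-0.115,"ty":-0.155,"tz":-0.07,"claw":-1}]'

```text
time_s: 0.57
position: [0.2496, 0.4687, 0.3087]
eef_rot: [0.258, 0.966, -0.001, -0.0]
contact_force: [1.0, 0.0, 1.1]
gripper_width: 0.0568
```

```bash
python3 - <<'E'
from h import *
plan([.53,-.22,.30],Rt(YAW))
E
```

```text
t 0.5667 at [0.2496 0.4687 0.3087] shift [-0.5863 -0.4574  0.0093] w [-8.000e-04  6.000e-04  8.977e-01] rows>= 17.8 F [1.  0.  1.1] w 0.0568
```

Call:
drive_tool --commands '[{"wx":0,"wy":0,"wz":0.25,"tx":-0.155,"ty":-0.121,"tz":0,"claw":-1},{"wx":0,"wy":0,"wz":0.25,"tx":-0.155,"ty":-0.121,"tz":0,"claw":-1},{"wx":0,"wy":0,"wz":0.25,"tx":-0.155,"ty":-0.121,"tz":0,"claw":-1},{"wx":0,"wy":0,"wz":0.25,"tx":-0.155,"ty":-0.121,"tz":0,"claw":-1},{"wx":0,"wy":0,"wz":0.25,"tx":-0.155,"ty":-0.121,"tz":0,"claw":-1}]'

```text
time_s: 0.98
position: [0.3242, 0.2857, 0.3086]
eef_rot: [0.376, 0.927, -0.0, 0.0]
contact_force: [-0.3, -0.2, -0.3]
gripper_width: 0.0234
```

```bash
python3 - <<'E'
from h import *
plan([.53,-.22,.30],Rt(YAW))
E
```

```text
t 0.9833 at [0.3242 0.2857 0.3086] shift [-0.4999 -0.2195  0.0091] w [1.000e-04 1.000e-03 6.489e-01] rows>= 13.1 F [-0.3 -0.2 -0.3] w 0.0234
```

Clamping works. Continue.

Call:
drive_tool --commands '[{"wx":0,"wy":0,"wz":0.25,"tx":-0.182,"ty":-0.08,"tz":0,"claw":-1},{"wx":0,"wy":0,"wz":0.25,"tx":-0.182,"ty":-0.08,"tz":0,"claw":-1},{"wx":0,"wy":0,"wz":0.25,"tx":-0.182,"ty":-0.08,"tz":0,"claw":-1},{"wx":0,"wy":0,"wz":0.25,"tx":-0.182,"ty":-0.08,"tz":0,"claw":-1},{"wx":0,"wy":0,"wz":0.25,"tx":-0.182,"ty":-0.08,"tz":0,"claw":-1}]'

```text
time_s: 1.4
position: [0.3991, 0.1017, 0.3087]
eef_rot: [0.489, 0.873, -0.0, 0.0]
contact_force: [-0.1, 0.9, 0.5]
gripper_width: 0.0
```

```bash
python3 - <<'E'
from h import *
plan([.53,-.22,.30],Rt(YAW))
E
```

```text
t 1.4 at [0.3991 0.1017 0.3087] shift [-0.3426 -0.0566  0.009 ] w [0.0005 0.0009 0.3985] rows>= 8.3 F [-0.1  0.9  0.5] w 0.0
```

Call:
drive_tool --commands '[{"wx":0,"wy":0,"wz":0.25,"tx":-0.195,"ty":-0.034,"tz":0,"claw":-1},{"wx":0,"wy":0,"wz":0.25,"tx":-0.195,"ty":-0.034,"tz":0,"claw":-1},{"wx":0,"wy":0,"wz":0.25,"tx":-0.195,"ty":-0.034,"tz":0,"claw":-1},{"wx":0,"wy":0,"wz":0.25,"tx":-0.195,"ty":-0.034,"tz":0,"claw":-1},{"wx":0,"wy":0,"wz":0.25,"tx":-0.195,"ty":-0.034,"tz":0,"claw":-1}]'

```text
time_s: 1.82
position: [0.4723, -0.0826, 0.3085]
eef_rot: [0.594, 0.805, -0.0, 0.0]
contact_force: [1.0, 0.8, 0.1]
gripper_width: 0.0002
```

```bash
python3 - <<'E'
from h import *
plan([.53,-.22,.30],Rt(YAW))
grab('wrist','w1')
E
```

```text
t 1.8167 at [ 0.4723 -0.0826  0.3085] shift [-0.1483  0.0146  0.0086] w [-0.      0.0008  0.1478] rows>= 3.6 F [1.  0.8 0.1] w 0.0002
```

View pics/w1.png

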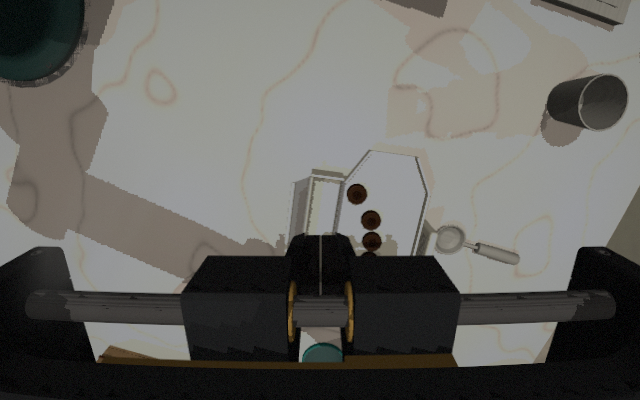

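Call:
drive_tool --commands '[{"wx":0,"wy":0,"wz":0.148,"tx":-0.205,"ty":-0.01,"tz":0.01,"claw":-1},{"wx":0,"wy":0,"wz":0.148,"tx":-0.205,"ty":-0.01,"tz":0.01,"claw":-1},{"wx":0,"wy":0,"wz":0.148,"tx":-0.205,"ty":-0.01,"tz":0.01,"claw":-1},{"wx":0,"wy":0,"wz":0.148,"tx":-0.205,"ty":-0.01,"tz":0.01,"claw":-1},{"wx":0,"wy":0,"wz":0.148,"tx":-0.205,"ty":-0.01,"tz":0.01,"claw":-1}]'

```text
time_s: 2.28
position: [0.5232, -0.2802, 0.2982]
eef_rot: [0.651, 0.759, -0.0, -0.0]
contact_force: [-0.2, 0.2, 0.3]
gripper_width: 0.0004
```

```bash
python3 - <<'E'
from h import *
plan([.53,-.30,.30],Rt(YAW))
c=grab('wrist','w2')
cv2.imwrite('pics/w2z.png',cv2.resize(c['pixels'][40:260,190:480,::-1],None,fx=2.7,fy=2.7,interpolation=cv2.INTER_CUBIC))
E
```

```text
t 2.2833 at [ 0.5232 -0.2802  0.2982] shift [-0.0206  0.0037 -0.0018] w [-0.0003 -0.0002  0.0012] rows>= 0.5 F [-0.2  0.2  0.3] w 0.0004
```

View pics/w2z.png

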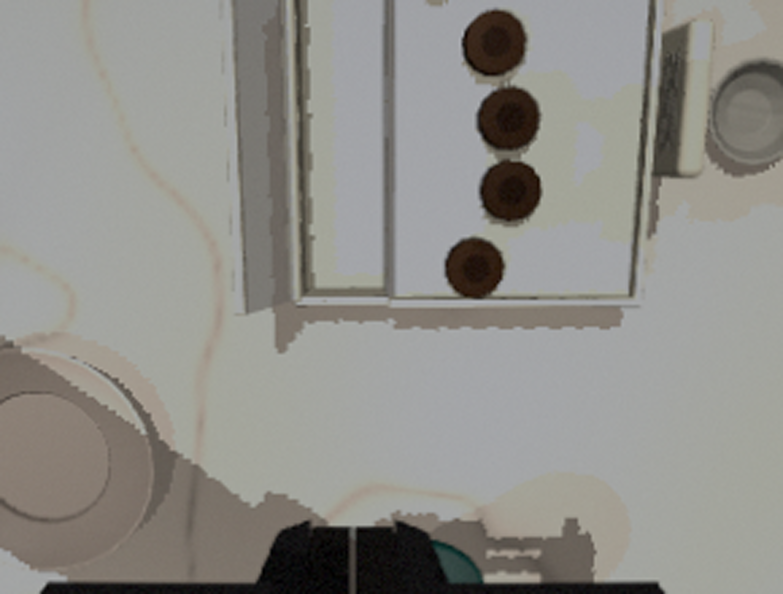

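```bash
python3 - <<'E'
from h import *
c=load('w2')
cv2.imwrite('pics/w2y.png',cv2.resize(c['pixels'][0:220,270:470,::-1],None,fx=2.7,fy=2.7,interpolation=cv2.INTER_CUBIC))
p=c['pixels'].astype(int)
m=((p[:,:,0]-p[:,:,2]>15)&(p[:,:,0]<110)).astype(np.uint8); m[230:]=0
m=cv2.morphologyEx(m,cv2.MORPH_CLOSE,np.ones((3,3)))
for k in cv2.findContours(m,0,1)[0]:
    if cv2.contourArea(k)>150:
        (x,y),r=cv2.minEnclosingCircle(k);print((round(x,1),round(y,1)),round(r,1),ray(c,[x,y],.045).round(4))
E
```

```text
(366.5, 140.4) 12.2 [[ 0.5778 -0.2455  0.045 ]]
(639.0, 165.5) 50.5 [[ 0.9655 -0.2152  0.045 ]]
(376.5, 97.0) 26.0 [[ 0.5798 -0.1915  0.045 ]]
(372.6, 55.9) 12.7 [[ 0.566  -0.1456  0.045 ]]
(350.6, 24.1) 13.4 [[ 0.5341 -0.1153  0.045 ]]
(36.5, 16.2) 17.1 [[ 0.1511 -0.1526  0.045 ]]
```

View pics/w2y.png

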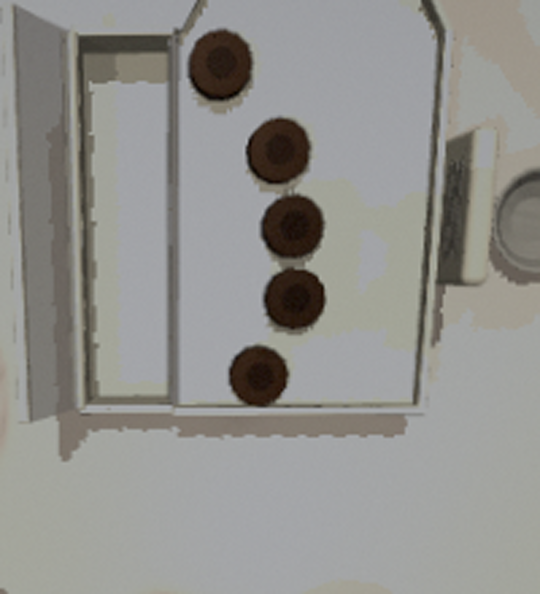

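```bash
python3 - <<'E'
from h import *
c=load('w2')
q=lambda l,h:ray(c,np.array(l)/2.7+np.array([270,0])-0.3,h)
d=q([[221,64],[279,149],[293,225],[295,297],[259,375]],.048);print(d.round(4))
e=q([[181,35],[176,407]],.036);print('edge',e.round(4))
g=q([[484,129],[475,283]],.078);print('grip',g.round(4), g.mean(0))
f=q([[437,60],[416,402]],.046);print('far rim in',f.round(4))
b=q([[80,411],[420,411]],.046);print('end rim',b.round(4))
def yaw(a,b): v=a-b; return np.arctan2(-v[0],v[1])
ys=[yaw(*e[:,:2]),yaw(*g[:,:2]),yaw(*f[:,:2]),np.arctan2(*(b[1]-b[0])[[1,0]])];print(np.round(ys,4))
for y in (0.155,):
  Rm=R.from_euler('z',y).as_matrix()[:2,:2]
  A=[(e[1,:2],(-36,-103)),(e[0,:2],(-36,60)),(g[:,:2].mean(0),(89,-15)),(f[1,:2],(79,-103))]
  o=[a-Rm@np.array(t)/1000 for a,t in A]
  print(np.round(o,4))
  o=np.mean(o,0); print('disc tray',((d[:,:2]-o)@Rm*1000).round(1))
E
```

```text
[[ 0.5348 -0.115   0.048 ]
 [ 0.5659 -0.1449  0.048 ]
 [ 0.5782 -0.1753  0.048 ]
 [ 0.5853 -0.2059  0.048 ]
 [ 0.5758 -0.2432  0.048 ]]
edge [[ 0.5161 -0.1034  0.036 ]
 [ 0.5409 -0.2657  0.036 ]]
grip [[ 0.6428 -0.1279  0.078 ]
 [ 0.6542 -0.1879  0.078 ]] [ 0.64850052 -0.15790111  0.078     ]
far rim in [[ 0.627  -0.0972  0.046 ]
 [ 0.6524 -0.2441  0.046 ]]
end rim [[ 0.4957 -0.273   0.046 ]
 [ 0.6554 -0.248   0.046 ]]
[0.1513 0.1868 0.1711 0.1558]
[[ 0.5606 -0.1583]
 [ 0.561  -0.1571]
 [ 0.5583 -0.1568]
 [ 0.5585 -0.1545]]
disc tray [[-18.   45. ]
 [  8.1  10.6]
 [ 15.6 -21.2]
 [ 17.8 -52.6]
 [  2.7 -88. ]]
```

```bash
cat >> h.py <<'E'
YAW=0.155; O=np.array([.5595,-.1567])
def W(x,y,z): 
    return np.r_[O+R.from_euler('z',YAW).as_matrix()[:2,:2]@np.array([x,y])/1000, z]
E
python3 - <<'E'
from h import *
plan(W(42,-87,.10),Rt(YAW))
E
```

```text
t 2.3333 at [ 0.5243 -0.2863  0.297 ] shift [0.037  0.0969 0.1967] w [-0.0011  0.0046 -0.005 ] rows>= 5.3 F [ 2.6 -5.  -0.7] w 0.0002
```

Call:
drive_tool --commands '[{"wx":0,"wy":0,"wz":-0.005,"tx":0.037,"ty":0.097,"tz":0.19,"claw":-1},{"wx":0,"wy":0,"wz":-0.005,"tx":0.037,"ty":0.097,"tz":0.19,"claw":-1},{"wx":0,"wy":0,"wz":-0.005,"tx":0.037,"ty":0.097,"tz":0.19,"claw":-1},{"wx":0,"wy":0,"wz":-0.005,"tx":0.037,"ty":0.097,"tz":0.19,"claw":-1},{"wx":0,"wy":0,"wz":-0.005,"tx":0.037,"ty":0.097,"tz":0.19,"claw":-1}]'

```text
time_s: 2.75
position: [0.6104, -0.2279, 0.1141]
eef_rot: [0.649, 0.761, 0.0, -0.0]
contact_force: [0.3, -0.6, -0.5]
gripper_width: 0.0004
```

Call:
drive_tool --commands '[{"wx":0,"wy":0,"wz":0,"tx":0,"ty":0,"tz":0,"claw":-1}]'

```text
time_s: 2.83
position: [0.6065, -0.2242, 0.1058]
eef_rot: [0.648, 0.761, -0.002, -0.007]
contact_force: [-1.6, 0.9, -1.7]
gripper_width: 0.0005
```

```bash
python3 - <<'E'
from h import *
plan(W(42,-87,.041),Rt(YAW))
c=grab('wrist','w3')
E
```

```text
t 2.8333 at [ 0.6065 -0.2242  0.1058] shift [-0.0137  0.0067  0.0646] w [-0.012  -0.0086  0.0049] rows>= 1.6 F [-1.6  0.9 -1.7] w 0.0005
```

View pics/w3.png

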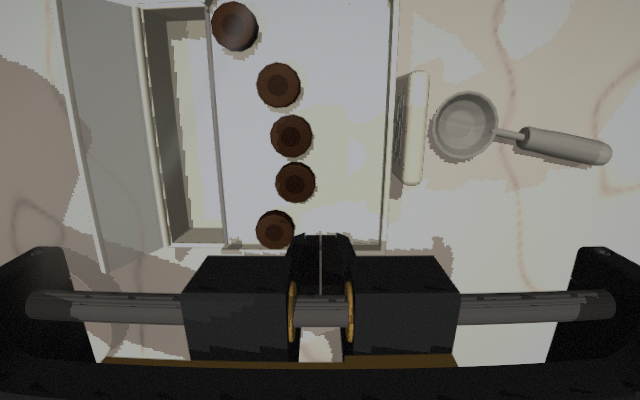

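Call:
drive_tool --commands '[{"wx":0,"wy":0,"wz":0,"tx":0,"ty":0,"tz":0,"claw":-1},{"wx":0,"wy":0,"wz":0,"tx":0,"ty":0,"tz":0,"claw":-1}]'

```text
time_s: 3.05
position: [0.6109, -0.2295, 0.1183]
eef_rot: [0.649, 0.761, 0.0, 0.002]
contact_force: [0.3, -0.9, 0.7]
gripper_width: 0.0007
```

```bash
python3 - <<'E'
from h import *
plan(W(42,-87,.041),Rt(YAW))
c=grab('wrist','w4')
cv2.imwrite('pics/w4z.png',cv2.resize(c['pixels'][0:260,190:460,::-1],None,fx=2.25,fy=2.25,interpolation=cv2.INTER_CUBIC))
E
```

```text
t 3.05 at [ 0.6109 -0.2295  0.1183] shift [-0.0069  0.0022  0.0774] w [0.0026 0.002  0.003 ] rows>= 1.9 F [ 0.3 -0.9  0.7] w 0.0007
```

View pics/w4z.png

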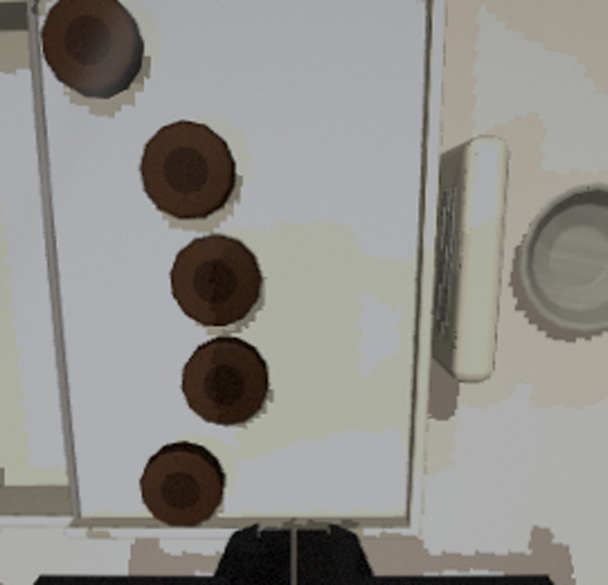

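```bash
python3 - <<'E'
from h import *
for i in range(6):
    s=bot.sense();print(s['time_s'],s['position'].round(4),s['eef_rot'].round(4),s['dq'].round(3)); 
    if i<5: bot.camera('wrist')
c=load('w4')
q=lambda l,h:ray(c,np.array(l)/2.25+np.array([190,0])-0.3,h)
g=q([[488,137],[474,380]],.078);print(g.mean(0))
e=q([[38,60],[76,517]],.036);f=q([[407,518],[428,60]],.046);print(e,f)
E
```

```text
3.1 [ 0.6113 -0.2299  0.1191] [6.492e-01 7.606e-01 6.000e-04 2.300e-03] [-0.005 -0.012 -0.002  0.004 -0.004  0.002]
3.15 [ 0.6113 -0.2301  0.1194] [6.494e-01 7.605e-01 7.000e-04 2.500e-03] [-0.003 -0.004  0.004  0.    -0.004  0.002]
3.2 [ 0.6112 -0.2301  0.1192] [6.494e-01 7.604e-01 7.000e-04 2.400e-03] [-0.001  0.004  0.005  0.    -0.    -0.001]
3.25 [ 0.611  -0.2299  0.1188] [6.494e-01 7.604e-01 6.000e-04 2.200e-03] [ 0.001  0.007  0.007  0.002 -0.001 -0.   ]
3.3 [ 0.6108 -0.2298  0.1184] [6.494e-01 7.604e-01 5.000e-04 1.800e-03] [ 0.     0.009  0.008  0.001 -0.002  0.001]
3.35 [ 0.6105 -0.2297  0.1179] [6.494e-01 7.605e-01 4.000e-04 1.400e-03] [ 0.002  0.009  0.007 -0.    -0.002 -0.002]
[ 0.64921325 -0.15733924  0.078     ]
[[ 0.51698317 -0.11988386  0.036     ]
 [ 0.53974196 -0.26488024  0.036     ]] [[ 0.65237631 -0.24285307  0.046     ]
 [ 0.6302851  -0.10454125  0.046     ]]
```

Call:
drive_tool --commands '[{"wx":0,"wy":0,"wz":0.003,"tx":-0.003,"ty":0.001,"tz":0.025,"claw":-1},{"wx":0,"wy":0,"wz":0.003,"tx":-0.006,"ty":0.002,"tz":0.05,"claw":-1},{"wx":0,"wy":0,"wz":0.003,"tx":-0.006,"ty":0.002,"tz":0.068,"claw":-1},{"wx":0,"wy":0,"wz":0.003,"tx":-0.006,"ty":0.002,"tz":0.073,"claw":-1},{"wx":0,"wy":0,"wz":0.003,"tx":-0.006,"ty":0.002,"tz":0.074,"claw":-1}]'

```text
time_s: 3.77
position: [0.6115, -0.2341, 0.0404]
eef_rot: [0.65, 0.76, -0.0, -0.001]
contact_force: [0.7, 0.5, -0.2]
gripper_width: 0.0007
```

```bash
python3 - <<'E'
from h import *
bot.camera('wrist');bot.camera('wrist')
plan(W(42,-87,.041),Rt(YAW))
c=grab('wrist','w5')
E
```

```text
t 3.8667 at [ 0.6134 -0.2348  0.0428] shift [-0.0015  0.0008  0.0018] w [ 0.0008  0.0005 -0.0002] rows>= 0.1 F [0.2 0.1 0.9] w 0.0004
```

View pics/w5.png

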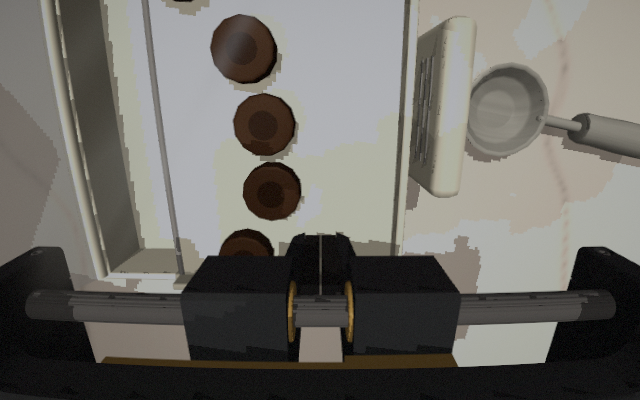

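Call:
drive_tool --commands '[{"wx":0,"wy":0,"wz":0,"tx":0,"ty":-0.012,"tz":0.001,"claw":-1},{"wx":0,"wy":0,"wz":0,"tx":0,"ty":-0.024,"tz":0.001,"claw":-1},{"wx":0,"wy":0,"wz":0,"tx":0,"ty":-0.035,"tz":0.001,"claw":-1},{"wx":0,"wy":0,"wz":0,"tx":0,"ty":-0.046,"tz":0.001,"claw":-1},{"wx":0,"wy":0,"wz":0,"tx":0,"ty":-0.055,"tz":0.001,"claw":-1}]'

```text
time_s: 4.33
position: [0.5568, -0.2432, 0.0411]
eef_rot: [0.65, 0.76, -0.0, -0.0]
contact_force: [-1.3, -0.9, -0.2]
gripper_width: 0.0007
```

Call:
drive_tool --commands '[{"wx":0,"wy":0,"wz":0,"tx":0,"ty":-0.01,"tz":0,"claw":-1},{"wx":0,"wy":0,"wz":0,"tx":0,"ty":-0.02,"tz":0,"claw":-1},{"wx":0,"wy":0,"wz":0,"tx":0,"ty":-0.03,"tz":0,"claw":-1},{"wx":0,"wy":0,"wz":0,"tx":0,"ty":-0.03,"tz":0,"claw":-1}]'

```text
time_s: 4.67
position: [0.5265, -0.2476, 0.0405]
eef_rot: [0.651, 0.759, -0.0, -0.001]
contact_force: [0.1, 0.9, -0.4]
gripper_width: 0.0008
```

```bash
python3 - <<'E'
from h import *
c=grab('wrist','w6')
plan(W(42,-52,.07),Rt(YAW))
c=grab('top','t6')
c=grab('scene','s6');p=c['pixels'][:,:,::-1]
cv2.imwrite('pics/s6z.png',cv2.resize(p[180:320,200:400],None,fx=4,fy=4,interpolation=cv2.INTER_CUBIC))
E
```

```text
t 4.7167 at [ 0.5278 -0.2477  0.0407] shift [ 0.0331  0.0874 -0.0293] w [-0.0005 -0.0004 -0.001 ] rows>= 2.3 F [-0.9  0.2 -0.4] w 0.0006
```

View pics/w6.png

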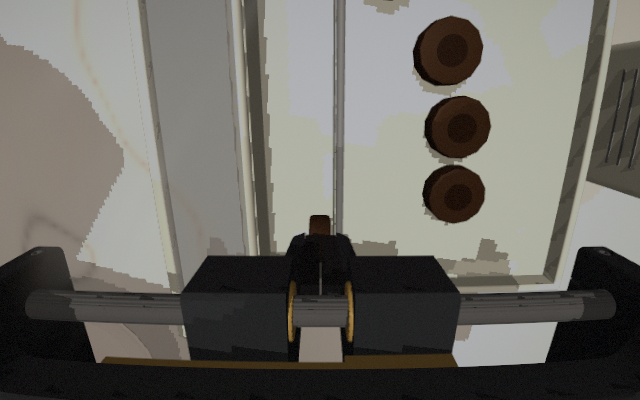

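View pics/s6z.png

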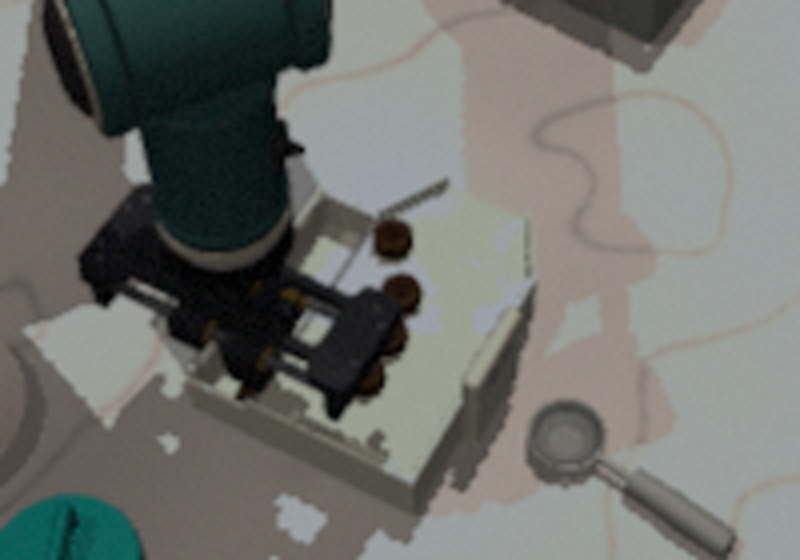

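Call:
drive_tool --commands '[{"wx":0,"wy":0,"wz":0,"tx":0,"ty":0,"tz":-0.02,"claw":-1},{"wx":0,"wy":0,"wz":0,"tx":0.004,"ty":0.015,"tz":-0.04,"claw":-1},{"wx":0,"wy":0,"wz":0,"tx":0.008,"ty":0.04,"tz":-0.06,"claw":-1},{"wx":0,"wy":0,"wz":0,"tx":-0.0,"ty":0.06,"tz":-0.06,"claw":-1},{"wx":0,"wy":0,"wz":0,"tx":-0.0,"ty":0.06,"tz":-0.06,"claw":-1}]'

```text
time_s: 5.23
position: [0.5943, -0.2393, 0.104]
eef_rot: [0.65, 0.76, 0.001, 0.004]
contact_force: [0.3, 0.8, -0.6]
gripper_width: 0.0003
```

```bash
python3 - <<'E'
from h import *
plan(W(50,-52,.041),Rt(YAW))
c=grab('wrist','w7')
E
```

```text
t 5.2333 at [ 0.5943 -0.2393  0.104 ] shift [0.0352 0.028  0.063 ] w [0.0076 0.0044 0.0016] rows>= 1.9 F [ 0.3  0.8 -0.6] w 0.0003
```

View pics/w7.png

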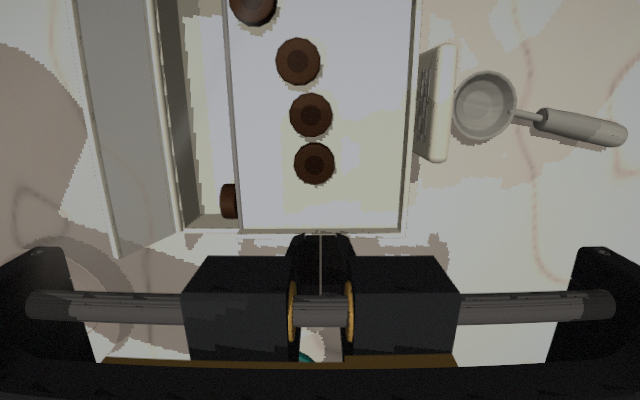

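Call:
drive_tool --commands '[{"wx":0,"wy":0,"wz":0,"tx":0.018,"ty":0.02,"tz":0.01,"claw":-1},{"wx":0,"wy":0,"wz":0,"tx":0.035,"ty":0.036,"tz":0.025,"claw":-1},{"wx":0,"wy":0,"wz":0,"tx":0.035,"ty":0.036,"tz":0.045,"claw":-1},{"wx":0,"wy":0,"wz":0,"tx":0.035,"ty":0.036,"tz":0.056,"claw":-1},{"wx":0,"wy":0,"wz":0,"tx":0.035,"ty":0.036,"tz":0.06,"claw":-1}]'

```text
time_s: 5.7
position: [0.6156, -0.1971, 0.0374]
eef_rot: [0.65, 0.76, -0.001, -0.003]
contact_force: [-0.4, 0.1, 0.0]
gripper_width: 0.0005
```

```bash
python3 - <<'E'
from h import *
bot.camera('wrist');bot.camera('wrist')
plan(W(-43,-52,.041),Rt(YAW))
c=grab('wrist','w8')
E
```

```text
t 5.8 at [ 0.6166 -0.1981  0.0391] shift [-0.0023 -0.093  -0.0016] w [-0.0034 -0.0016 -0.0004] rows>= 2.2 F [-0.1 -0.3  0.6] w 0.0005
```

View pics/w8.png

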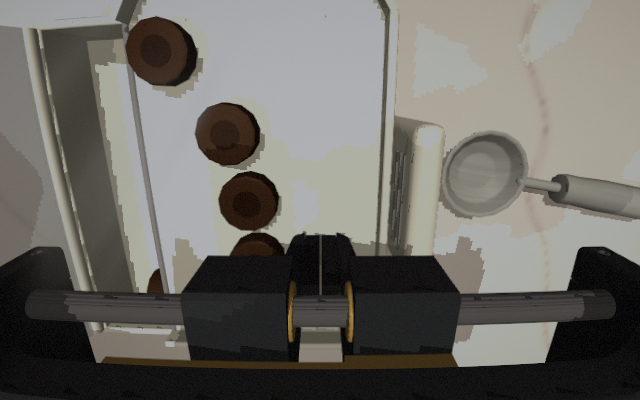

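Call:
drive_tool --commands '[{"wx":0,"wy":0,"wz":0,"tx":-0.002,"ty":-0.01,"tz":-0.001,"claw":-1},{"wx":0,"wy":0,"wz":0,"tx":-0.002,"ty":-0.021,"tz":-0.001,"claw":-1},{"wx":0,"wy":0,"wz":0,"tx":-0.002,"ty":-0.033,"tz":-0.001,"claw":-1},{"wx":0,"wy":0,"wz":0,"tx":-0.002,"ty":-0.044,"tz":-0.001,"claw":-1},{"wx":0,"wy":0,"wz":0,"tx":-0.002,"ty":-0.055,"tz":-0.001,"claw":-1}]'

```text
time_s: 6.27
position: [0.5628, -0.2091, 0.0424]
eef_rot: [0.65, 0.76, 0.0, 0.0]
contact_force: [0.6, -0.1, 0.4]
gripper_width: 0.0004
```

Call:
drive_tool --commands '[{"wx":0,"wy":0,"wz":0,"tx":0,"ty":-0.01,"tz":0,"claw":-1},{"wx":0,"wy":0,"wz":0,"tx":0,"ty":-0.02,"tz":0,"claw":-1},{"wx":0,"wy":0,"wz":0,"tx":0,"ty":-0.03,"tz":0,"claw":-1},{"wx":0,"wy":0,"wz":0,"tx":0,"ty":-0.038,"tz":0,"claw":-1},{"wx":0,"wy":0,"wz":0,"tx":0,"ty":-0.038,"tz":0,"claw":-1}]'

```text
time_s: 6.68
position: [0.5248, -0.2145, 0.0416]
eef_rot: [0.651, 0.76, -0.0, -0.001]
contact_force: [-0.3, 0.5, -1.5]
gripper_width: 0.0003
```

Call:
drive_tool --commands '[{"wx":0,"wy":0,"wz":0,"tx":0,"ty":0,"tz":-0.02,"claw":-1},{"wx":0,"wy":0,"wz":0,"tx":0,"ty":0.015,"tz":-0.04,"claw":-1},{"wx":0,"wy":0,"wz":0,"tx":0.02,"ty":0.035,"tz":-0.06,"claw":-1},{"wx":0,"wy":0,"wz":0,"tx":0.045,"ty":0.052,"tz":-0.06,"claw":-1},{"wx":0,"wy":0,"wz":0,"tx":0.045,"ty":0.055,"tz":-0.06,"claw":-1}]'

```text
time_s: 7.1
position: [0.5778, -0.1588, 0.1042]
eef_rot: [0.65, 0.76, 0.002, 0.002]
contact_force: [-1.0, -1.1, -0.2]
gripper_width: 0.0007
```

```bash
python3 - <<'E'
from h import *
c=grab('wrist','w9')
bot.camera('wrist')
plan(W(24,45,.041),Rt(YAW))
E
```

```text
t 7.2 at [ 0.5752 -0.1608  0.1021] shift [0.0515 0.0092 0.0611] w [0.0007 0.0006 0.0025] rows>= 1.9 F [-0.2 -0.3 -0.4] w 0.0004
```

View pics/w9.png

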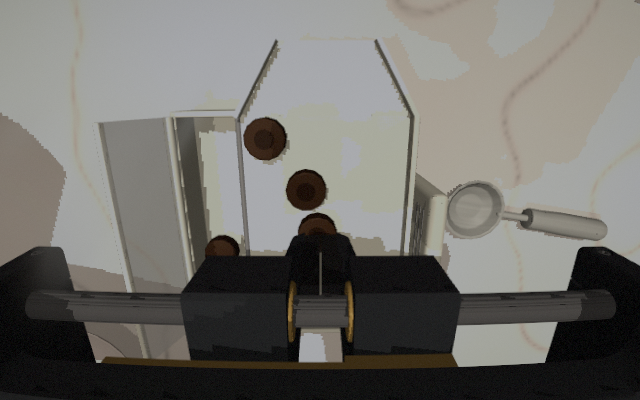

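Call:
drive_tool --commands '[{"wx":0,"wy":0,"wz":0.002,"tx":0.03,"ty":0.008,"tz":0.0,"claw":-1},{"wx":0,"wy":0,"wz":0.002,"tx":0.051,"ty":0.011,"tz":0.02,"claw":-1},{"wx":0,"wy":0,"wz":0.002,"tx":0.051,"ty":0.011,"tz":0.045,"claw":-1},{"wx":0,"wy":0,"wz":0.002,"tx":0.051,"ty":0.011,"tz":0.056,"claw":-1},{"wx":0,"wy":0,"wz":0.002,"tx":0.051,"ty":0.011,"tz":0.06,"claw":-1}]'

```text
time_s: 7.62
position: [0.5741, -0.1095, 0.0385]
eef_rot: [0.651, 0.759, -0.002, -0.003]
contact_force: [-0.5, 0.6, -0.2]
gripper_width: 0.0004
```

```bash
python3 - <<'E'
from h import *
bot.camera('wrist');bot.camera('wrist')
plan(W(-43,45,.041),Rt(YAW))
c=load('w9');print(ray(c,[222,245],.016), W(-59,-52,.016),W(-59,-21,.016))
E
```

```text
t 7.7167 at [ 0.5759 -0.1102  0.0405] shift [ 0.0014 -0.0664 -0.0003] w [-0.0029 -0.0009 -0.003 ] rows>= 1.6 F [-0.2 -1.2  0.2] w 0.0008
[[ 0.50498365 -0.2106823   0.016     ]] [ 0.50923508 -0.21718503  0.016     ] [ 0.5044493  -0.18655667  0.016     ]
```

Call:
drive_tool --commands '[{"wx":0,"wy":0,"wz":0,"tx":0.001,"ty":-0.008,"tz":0,"claw":-1},{"wx":0,"wy":0,"wz":0,"tx":0.001,"ty":-0.017,"tz":0,"claw":-1},{"wx":0,"wy":0,"wz":0,"tx":0.001,"ty":-0.026,"tz":0,"claw":-1},{"wx":0,"wy":0,"wz":0,"tx":0.001,"ty":-0.035,"tz":0,"claw":-1},{"wx":0,"wy":0,"wz":0,"tx":0.001,"ty":-0.044,"tz":0,"claw":-1}]'

```text
time_s: 8.13
position: [0.5327, -0.1156, 0.0425]
eef_rot: [0.651, 0.759, 0.0, 0.0]
contact_force: [-0.3, 0.1, 0.5]
gripper_width: 0.0002
```

Call:
drive_tool --commands '[{"wx":0,"wy":0,"wz":0,"tx":0,"ty":-0.01,"tz":0,"claw":-1},{"wx":0,"wy":0,"wz":0,"tx":0,"ty":-0.02,"tz":0,"claw":-1},{"wx":0,"wy":0,"wz":0,"tx":0,"ty":-0.023,"tz":0,"claw":-1},{"wx":0,"wy":0,"wz":0,"tx":0,"ty":-0.023,"tz":0,"claw":-1}]'

```text
time_s: 8.47
position: [0.5096, -0.1188, 0.0418]
eef_rot: [0.651, 0.759, -0.0, -0.0]
contact_force: [0.3, -0.3, 0.1]
gripper_width: 0.0005
```

Call:
drive_tool --commands '[{"wx":0,"wy":0,"wz":0,"tx":0,"ty":0,"tz":-0.03,"claw":-1},{"wx":0,"wy":0,"wz":0,"tx":-0.03,"ty":0,"tz":-0.06,"claw":-1},{"wx":0,"wy":0,"wz":0,"tx":-0.06,"ty":0,"tz":-0.09,"claw":-1},{"wx":0,"wy":0,"wz":0,"tx":-0.09,"ty":0,"tz":-0.11,"claw":-1},{"wx":0,"wy":0,"wz":0,"tx":-0.11,"ty":0,"tz":-0.11,"claw":-1}]'

```text
time_s: 8.88
position: [0.5321, -0.2314, 0.1585]
eef_rot: [0.651, 0.759, 0.001, 0.006]
contact_force: [-0.1, -0.0, 0.8]
gripper_width: 0.0003
```

```bash
python3 - <<'E'
from h import *
c=grab('wrist','w10')
bot.camera('wrist')
plan(W(-135,-22,.12),Rt(YAW))
E
```

```text
t 8.9833 at [ 0.5299 -0.2309  0.1544] shift [ 0.0464 -0.0946  0.0338] w [ 0.0044  0.0038 -0.0047] rows>= 2.7 F [-0.2  0.1 -0. ] w 0.0004
```

View pics/w10.png

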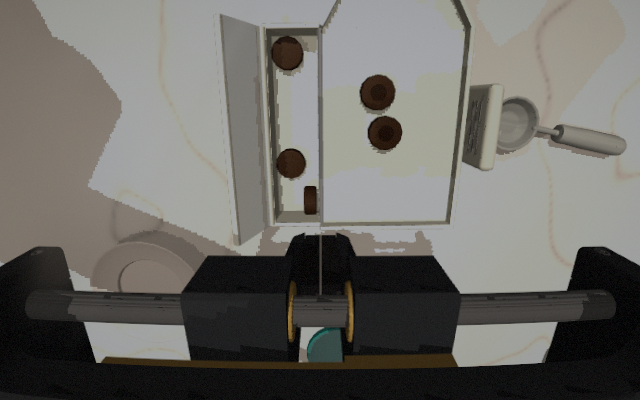

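Call:
drive_tool --commands '[{"wx":0,"wy":0,"wz":-0.004,"tx":0.015,"ty":-0.035,"tz":0.0,"claw":-1},{"wx":0,"wy":0,"wz":-0.004,"tx":0.03,"ty":-0.07,"tz":0.0,"claw":-1},{"wx":0,"wy":0,"wz":-0.004,"tx":0.046,"ty":-0.098,"tz":0.01,"claw":-1},{"wx":0,"wy":0,"wz":-0.004,"tx":0.046,"ty":-0.098,"tz":0.03,"claw":-1},{"wx":0,"wy":0,"wz":-0.004,"tx":0.046,"ty":-0.098,"tz":0.035,"claw":-1}]'

```text
time_s: 9.4
position: [0.4201, -0.1943, 0.1136]
eef_rot: [0.649, 0.76, -0.0, -0.003]
contact_force: [-0.9, 0.7, -0.0]
gripper_width: 0.0007
```

```bash
python3 - <<'E'
from h import *
c=grab('wrist','w11')
bot.camera('wrist')
plan(W(-138,-22,.066),Rt(YAW))
E
```

```text
t 9.5 at [ 0.4226 -0.1956  0.1153] shift [-0.0048  0.0033  0.0493] w [-0.0025 -0.0023  0.0025] rows>= 1.2 F [-0.2  0.1  0.2] w 0.0002
```

View pics/w11.png

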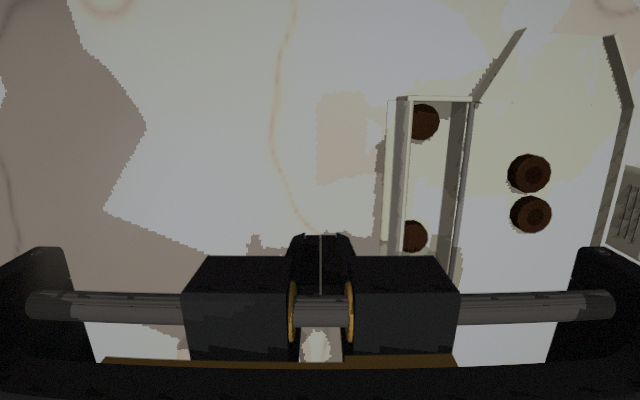

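Clear of the lid. Descend, then push inward.

Call:
drive_tool --commands '[{"wx":0,"wy":0,"wz":0,"tx":-0.003,"ty":0,"tz":0.025,"claw":-1},{"wx":0,"wy":0,"wz":0,"tx":-0.003,"ty":0,"tz":0.045,"claw":-1},{"wx":0,"wy":0,"wz":0,"tx":-0.003,"ty":0.002,"tz":0.049,"claw":-1},{"wx":0,"wy":0,"wz":0,"tx":-0.003,"ty":0.01,"tz":0.049,"claw":-1},{"wx":0,"wy":0,"wz":0,"tx":-0.003,"ty":0.02,"tz":0.049,"claw":-1}]'

```text
time_s: 9.92
position: [0.4453, -0.1969, 0.0685]
eef_rot: [0.65, 0.76, 0.0, 0.0]
contact_force: [-0.5, -0.7, 0.9]
gripper_width: 0.0007
```

Call:
drive_tool --commands '[{"wx":0,"wy":0,"wz":0,"tx":0,"ty":0.008,"tz":0,"claw":-1},{"wx":0,"wy":0,"wz":0,"tx":0,"ty":0.016,"tz":0,"claw":-1},{"wx":0,"wy":0,"wz":0,"tx":0,"ty":0.024,"tz":0,"claw":-1},{"wx":0,"wy":0,"wz":0,"tx":0,"ty":0.031,"tz":0,"claw":-1},{"wx":0,"wy":0,"wz":0,"tx":0,"ty":0.036,"tz":0,"claw":-1}]'

```text
time_s: 10.33
position: [0.481, -0.1911, 0.0684]
eef_rot: [0.649, 0.761, 0.0, 0.001]
contact_force: [-0.7, 0.4, -0.1]
gripper_width: 0.0002
```

```bash
python3 - <<'E'
from h import *
c=grab('wrist','w12')
plan(W(-80,-22,.066),Rt(YAW))
E
```

```text
t 10.3833 at [ 0.4815 -0.1911  0.0684] shift [-0.0001  0.0023  0.0024] w [0.0016 0.0008 0.0025] rows>= 0.1 F [-0.3 -0.2  0.6] w 0.0002
```

View pics/w12.png

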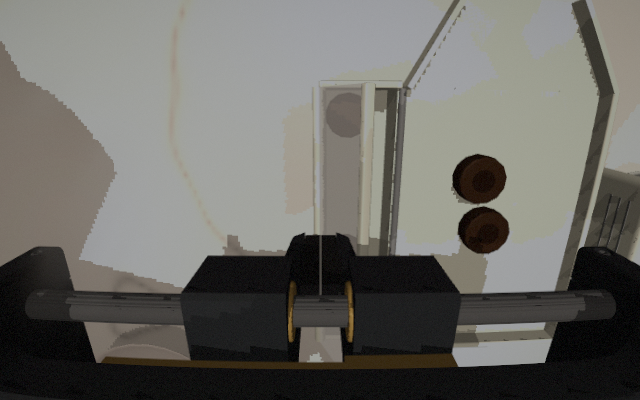

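Call:
drive_tool --commands '[{"wx":0,"wy":0,"wz":0,"tx":0,"ty":0,"tz":-0.03,"claw":-1},{"wx":0,"wy":0,"wz":0,"tx":0,"ty":0.02,"tz":-0.06,"claw":0.1},{"wx":0,"wy":0,"wz":0,"tx":0,"ty":0.05,"tz":-0.09,"claw":0.1},{"wx":0,"wy":0,"wz":0,"tx":0,"ty":0.08,"tz":-0.1,"claw":0.1},{"wx":0,"wy":0,"wz":0,"tx":0,"ty":0.115,"tz":-0.1,"claw":0.1}]'

```text
time_s: 10.8
position: [0.5962, -0.174, 0.1729]
eef_rot: [0.65, 0.76, 0.001, 0.004]
contact_force: [-0.6, -0.1, -0.0]
gripper_width: 0.0247
```

Call:
drive_tool --commands '[{"wx":0,"wy":0,"wz":0,"tx":-0.02,"ty":0.02,"tz":0.0,"claw":0.1},{"wx":0,"wy":0,"wz":0,"tx":-0.04,"ty":0.035,"tz":0,"claw":0.1},{"wx":0,"wy":0,"wz":0,"tx":-0.06,"ty":0.045,"tz":0,"claw":0.1},{"wx":0,"wy":0,"wz":0,"tx":-0.06,"ty":0.05,"tz":0,"claw":0.1}]'

```text
time_s: 11.13
position: [0.6535, -0.2274, 0.1677]
eef_rot: [0.65, 0.76, -0.0, 0.001]
contact_force: [-0.2, 0.3, 1.7]
gripper_width: 0.048
```

```bash
python3 - <<'E'
from h import *
bot.camera('top');bot.camera('top')
c=grab('wrist','w13')
plan(W(89,-15,.09),Rt(YAW))
E
```

```text
t 11.2833 at [ 0.6514 -0.2241  0.1673] shift [0.0657 0.0088 0.0773] w [-0.0012 -0.0011  0.0017] rows>= 2.4 F [-0.3  0.6 -0.4] w 0.0483
```

View pics/w13.png

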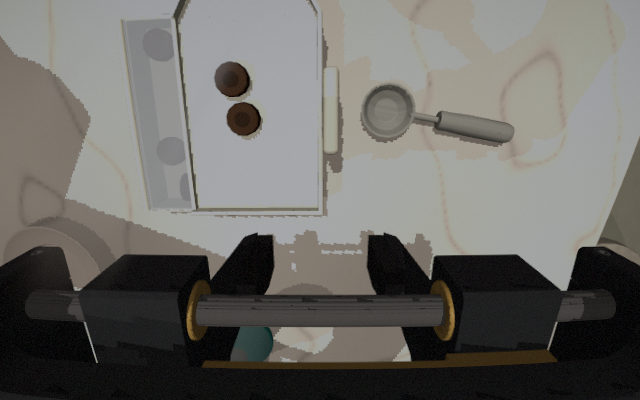

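```bash
python3 - <<'E'
from h import *
c=load('w13')
p=cv2.resize(c['pixels'][40:230,110:350,::-1],None,fx=3.2,fy=3.2,interpolation=cv2.INTER_CUBIC);cv2.imwrite('pics/w13z.png',p)
print(proj(c,[W(89,17,.078),W(89,-47,.078),W(83,-15,.078),W(95,-15,.078),W(-36,60,.036),W(79,-103,.046)]))
E
```

```text
[[331.05622354  65.326577  ]
 [330.15896913 155.14467663]
 [322.38575784 111.67817932]
 [338.82441604 111.72830115]
 [176.60276782  17.39621231]
 [317.38721104 210.72859126]]
```

View pics/w13z.png

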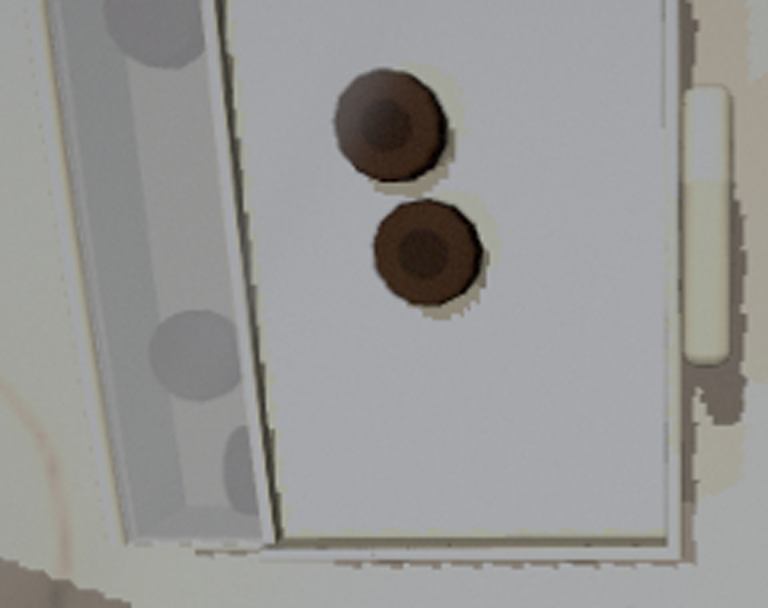

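Call:
drive_tool --commands '[{"wx":0,"wy":0,"wz":0.002,"tx":0.03,"ty":0.004,"tz":0.015,"claw":0.1},{"wx":0,"wy":0,"wz":0.002,"tx":0.058,"ty":0.009,"tz":0.035,"claw":0.1},{"wx":0,"wy":0,"wz":0.002,"tx":0.066,"ty":0.009,"tz":0.06,"claw":0.1},{"wx":0,"wy":0,"wz":0.002,"tx":0.066,"ty":0.009,"tz":0.072,"claw":0.1},{"wx":0,"wy":0,"wz":0.002,"tx":0.066,"ty":0.009,"tz":0.075,"claw":0.1}]'

```text
time_s: 11.7
position: [0.6472, -0.1563, 0.0896]
eef_rot: [0.65, 0.76, -0.001, -0.003]
contact_force: [-0.8, 1.1, 0.2]
gripper_width: 0.0482
```

```bash
python3 - <<'E'
from h import *
bot.camera('top');bot.camera('top')
c=grab('wrist','w14')
plan(W(89,-15,.05),Rt(YAW))
E
```

```text
t 11.85 at [ 0.6506 -0.1587  0.0936] shift [ 0.001  -0.0007  0.0436] w [ 0.0005  0.0005 -0.0005] rows>= 1.0 F [-0.5 -0.   0.3] w 0.0483
```

View pics/w14.png

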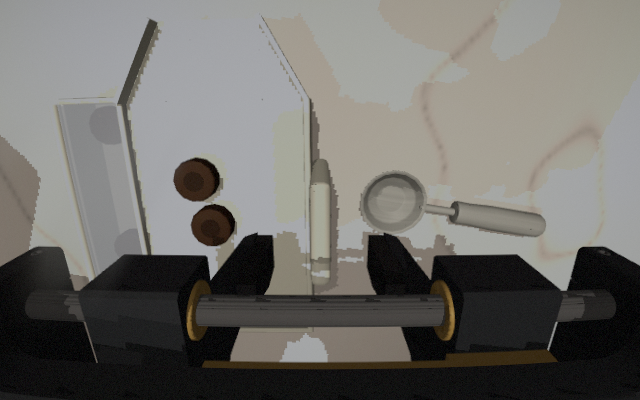

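Call:
drive_tool --commands '[{"wx":0,"wy":0,"wz":0,"tx":0.001,"ty":-0.001,"tz":0.015,"claw":0.1},{"wx":0,"wy":0,"wz":0,"tx":0.001,"ty":-0.001,"tz":0.03,"claw":0.1},{"wx":0,"wy":0,"wz":0,"tx":0.001,"ty":-0.001,"tz":0.039,"claw":0.1},{"wx":0,"wy":0,"wz":0,"tx":0.001,"ty":-0.001,"tz":0.042,"claw":0.1},{"wx":0,"wy":0,"wz":0,"tx":0.001,"ty":-0.001,"tz":0.042,"claw":0.1}]'

```text
time_s: 12.27
position: [0.6483, -0.1573, 0.0495]
eef_rot: [0.65, 0.76, -0.001, -0.001]
contact_force: [-0.0, 0.4, -0.3]
gripper_width: 0.0484
```

```bash
python3 - <<'E'
from h import *
bot.camera('top');bot.camera('top');bot.camera('top')
plan(W(89,-15,.05),Rt(YAW))
E
```

```text
t 12.4167 at [ 0.6498 -0.1574  0.0514] shift [-0.0004 -0.0001  0.0014] w [ 0.0008  0.0004 -0.0001] rows>= 0.0 F [ 0.   0.3 -0.1] w 0.0485
```

Call:
drive_tool --commands '[{"wx":0,"wy":0,"wz":0,"tx":0,"ty":0,"tz":0.001,"claw":-0.5},{"wx":0,"wy":0,"wz":0,"tx":0,"ty":0,"tz":0.001,"claw":-0.7},{"wx":0,"wy":0,"wz":0,"tx":0,"ty":0,"tz":0.001,"claw":-0.8},{"wx":0,"wy":0,"wz":0,"tx":0,"ty":0,"tz":0.001,"claw":-1},{"wx":0,"wy":0,"wz":0,"tx":0,"ty":0,"tz":0.001,"claw":-1}]'

```text
time_s: 12.83
position: [0.6494, -0.1571, 0.0501]
eef_rot: [0.65, 0.76, 0.0, 0.0]
contact_force: [0.2, 0.2, 0.1]
gripper_width: 0.0175
```

Call:
drive_tool --commands '[{"wx":0,"wy":0,"wz":0,"tx":0,"ty":0,"tz":0,"claw":-1},{"wx":0,"wy":0,"wz":0,"tx":0,"ty":0,"tz":0,"claw":-1},{"wx":0,"wy":0,"wz":0,"tx":0,"ty":0,"tz":0,"claw":-1},{"wx":0,"wy":0,"wz":0,"tx":0,"ty":0,"tz":0,"claw":-1}]'

```text
time_s: 13.17
position: [0.6494, -0.1571, 0.05]
eef_rot: [0.65, 0.76, 0.0, 0.0]
contact_force: [0.1, 0.6, 0.0]
gripper_width: 0.0117
```

```bash
python3 - <<'E'
from h import *
plan(W(89,-15,.05),Rt(YAW))
c=grab('wrist','w15')
c=load('top0');p=c['pixels'].astype(int)
# tin rim corners
q=lambda l:ray(c,np.array(l)/3.4+np.array([195,130])-0.35,.065)
t=q([[66,222],[242,221],[240,360],[68,360]]);print(t.round(4),t.mean(0))
E
```

```text
t 13.1667 at [ 0.6494 -0.1571  0.05  ] shift [-0.0007  0.0003  0.    ] w [0.0001 0.0001 0.0002] rows>= 0.0 F [0.1 0.6 0. ] w 0.0117
[[0.5531 0.3262 0.065 ]
 [0.5577 0.1614 0.065 ]
 [0.429  0.1589 0.065 ]
 [0.4247 0.3188 0.065 ]] [0.49111584 0.24132002 0.065     ]
```

View pics/w15.png

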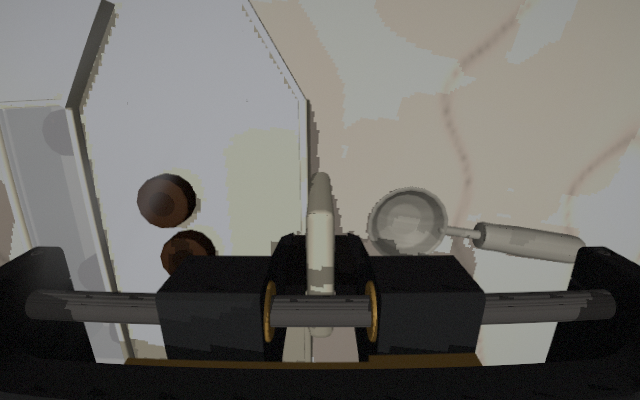

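Call:
drive_tool --commands '[{"wx":0,"wy":0,"wz":0,"tx":0,"ty":0,"tz":-0.003,"claw":-1},{"wx":0,"wy":0,"wz":0,"tx":0,"ty":0,"tz":-0.008,"claw":-1},{"wx":0,"wy":0,"wz":0,"tx":0,"ty":0,"tz":-0.015,"claw":-1},{"wx":0,"wy":0,"wz":0,"tx":0,"ty":0,"tz":-0.021,"claw":-1},{"wx":0,"wy":0,"wz":0,"tx":0,"ty":0,"tz":-0.025,"claw":-1}]'

```text
time_s: 13.63
position: [0.6499, -0.1573, 0.0761]
eef_rot: [0.65, 0.76, 0.0, 0.001]
contact_force: [0.4, 0.5, -2.9]
gripper_width: 0.0116
```

```bash
python3 - <<'E'
from h import *
plan(W(89,-15,.05),Rt(YAW))
print(bot.sense()['ft_torque'])
c=grab('wrist','w16')
c=grab('scene','s16');p=c['pixels'][:,:,::-1]
cv2.imwrite('pics/s16z.png',cv2.resize(p[180:320,200:400],None,fx=4,fy=4,interpolation=cv2.INTER_CUBIC))
E
```

```text
t 13.6333 at [ 0.6499 -0.1573  0.0761] shift [-0.0005 -0.0002  0.0261] w [ 0.0012  0.0005 -0.0001] rows>= 0.6 F [ 0.4  0.5 -2.9] w 0.0116
[ 0.02546296 -0.18771814  0.00804621]
```

View pics/w16.png

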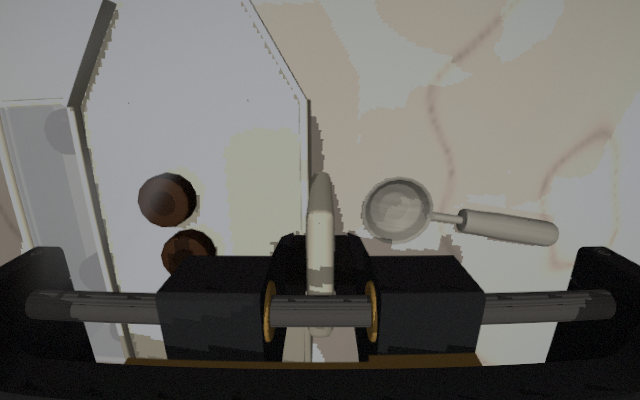

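View pics/s16z.png

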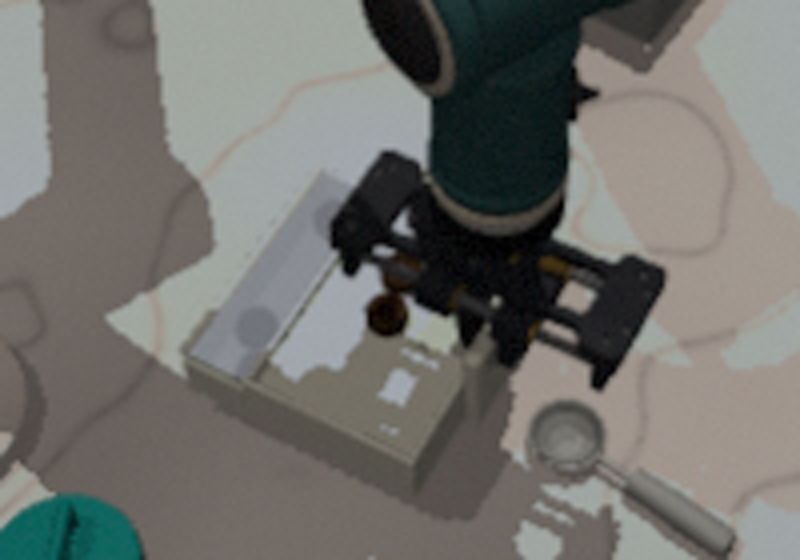

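```bash
python3 - <<'E'
from h import *
plan([.5575,.05,.19],Rt(0))
E
```

```text
t 13.7333 at [ 0.6503 -0.1574  0.0765] shift [ 0.2191 -0.0594 -0.1139] w [0.0025 0.0009 0.155 ] rows>= 6.1 F [-1.2  0.1 -2.4] w 0.0121
```

Call:
drive_tool --commands '[{"wx":0,"wy":0,"wz":0.005,"tx":0.003,"ty":-0.001,"tz":-0.006,"claw":-1},{"wx":0,"wy":0,"wz":0.012,"tx":0.008,"ty":-0.002,"tz":-0.014,"claw":-1},{"wx":0,"wy":0,"wz":0.02,"tx":0.016,"ty":-0.004,"tz":-0.025,"claw":-1},{"wx":0,"wy":0,"wz":0.028,"tx":0.026,"ty":-0.007,"tz":-0.037,"claw":-1},{"wx":0,"wy":0,"wz":0.036,"tx":0.037,"ty":-0.01,"tz":-0.049,"claw":-1}]'

```text
time_s: 14.15
position: [0.6334, -0.1212, 0.1254]
eef_rot: [0.664, 0.748, 0.0, 0.0]
contact_force: [0.4, 0.2, -2.0]
gripper_width: 0.0115
```

Call:
drive_tool --commands '[{"wx":0,"wy":0,"wz":0.01,"tx":0.012,"ty":-0.003,"tz":-0.011,"claw":-1},{"wx":0,"wy":0,"wz":0.02,"tx":0.026,"ty":-0.007,"tz":-0.022,"claw":-1},{"wx":0,"wy":0,"wz":0.03,"tx":0.04,"ty":-0.012,"tz":-0.033,"claw":-1},{"wx":0,"wy":0,"wz":0.04,"tx":0.055,"ty":-0.017,"tz":-0.042,"claw":-1},{"wx":0,"wy":0,"wz":0.05,"tx":0.07,"ty":-0.022,"tz":-0.05,"claw":-1}]'

```text
time_s: 14.57
position: [0.6032, -0.0537, 0.1763]
eef_rot: [0.682, 0.731, 0.001, 0.001]
contact_force: [-0.2, 0.1, -2.9]
gripper_width: 0.0117
```

```bash
python3 - <<'E'
from h import *
plan([.5575,.05,.19],Rt(0))
E
```

```text
t 14.5667 at [ 0.6032 -0.0537  0.1763] shift [ 0.1066 -0.0385 -0.0138] w [0.0022 0.0002 0.0686] rows>= 2.7 F [-0.2  0.1 -2.9] w 0.0117
```

Call:
drive_tool --commands '[{"wx":0,"wy":0,"wz":0.01,"tx":0.015,"ty":-0.005,"tz":-0.005,"claw":-1},{"wx":0,"wy":0,"wz":0.02,"tx":0.029,"ty":-0.01,"tz":-0.009,"claw":-1},{"wx":0,"wy":0,"wz":0.03,"tx":0.042,"ty":-0.015,"tz":-0.011,"claw":-1},{"wx":0,"wy":0,"wz":0.04,"tx":0.054,"ty":-0.02,"tz":-0.013,"claw":-1},{"wx":0,"wy":0,"wz":0.048,"tx":0.065,"ty":-0.024,"tz":-0.014,"claw":-1}]'

```text
time_s: 14.98
position: [0.5744, 0.0097, 0.1898]
eef_rot: [0.7, 0.715, 0.001, 0.001]
contact_force: [0.2, -0.4, -2.9]
gripper_width: 0.0119
```

Call:
drive_tool --commands '[{"wx":0,"wy":0,"wz":0.007,"tx":0.01,"ty":-0.004,"tz":0,"claw":-1},{"wx":0,"wy":0,"wz":0.013,"tx":0.02,"ty":-0.008,"tz":0,"claw":-1},{"wx":0,"wy":0,"wz":0.018,"tx":0.029,"ty":-0.011,"tz":0,"claw":-1},{"wx":0,"wy":0,"wz":0.021,"tx":0.036,"ty":-0.013,"tz":0,"claw":-1},{"wx":0,"wy":0,"wz":0.021,"tx":0.041,"ty":-0.014,"tz":0,"claw":-1}]'

```text
time_s: 15.4
position: [0.5599, 0.0496, 0.188]
eef_rot: [0.707, 0.707, 0.0, -0.0]
contact_force: [0.2, -0.3, -3.0]
gripper_width: 0.0114
```

```bash
python3 - <<'E'
from h import *
bot.camera('top');bot.camera('top')
plan([.5575,.05,.19],Rt(0))
grab('top','t17');grab('wrist','w17')
c=load('t17');p=c['pixels'][:,:,::-1]
cv2.imwrite('pics/t17z.png',cv2.resize(p[130:270,190:390],None,fx=4,fy=4,interpolation=cv2.INTER_CUBIC))
E
```

```text
t 15.5 at [0.5602 0.0493 0.1878] shift [ 0.0007 -0.0027 -0.0022] w [-0.0001  0.      0.001 ] rows>= 0.1 F [ 0.3 -0.3 -3.3] w 0.0118
```

View pics/t17z.png

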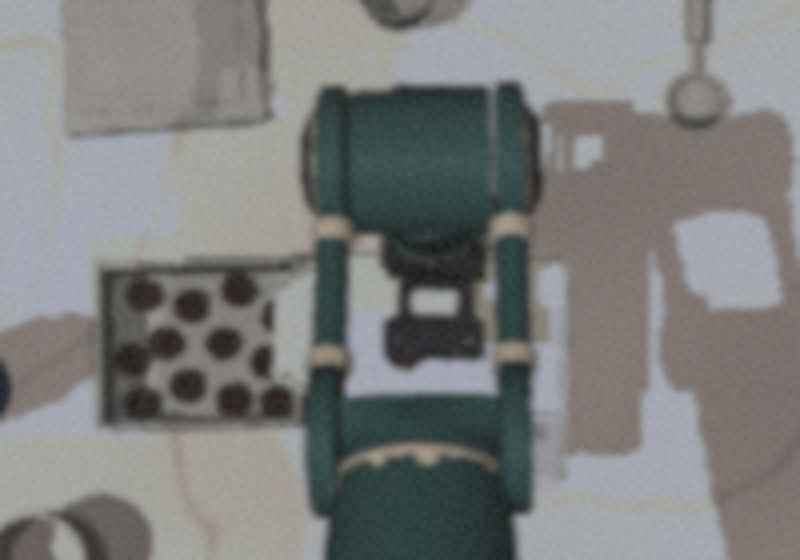

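View pics/w17.png

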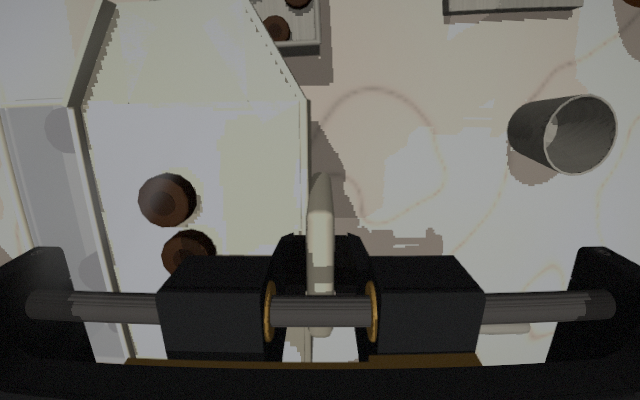

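```bash
python3 - <<'E'
from h import *
plan([.5605,.065,.175],Rt(0,.18))
E
```

```text
t 15.6 at [0.5604 0.0485 0.1878] shift [0.0165 0.0001 0.0128] w [ 0.     -0.1796  0.0003] rows>= 1.4 F [-0.4 -0.2 -3.1] w 0.0118
```

Call:
drive_tool --commands '[{"wx":0,"wy":-0.02,"wz":0,"tx":0.002,"ty":0,"tz":0.001,"claw":-1},{"wx":0,"wy":-0.055,"wz":0,"tx":0.005,"ty":0,"tz":0.004,"claw":-1},{"wx":0,"wy":-0.09,"wz":0,"tx":0.009,"ty":0,"tz":0.007,"claw":-1},{"wx":0,"wy":-0.13,"wz":0,"tx":0.013,"ty":0,"tz":0.01,"claw":-1},{"wx":0,"wy":-0.17,"wz":0,"tx":0.016,"ty":0,"tz":0.012,"claw":-1}]'

```text
time_s: 16.02
position: [0.5606, 0.0645, 0.1757]
eef_rot: [0.705, 0.704, -0.061, 0.061]
contact_force: [-0.2, -0.5, -3.9]
gripper_width: 0.0112
```

```bash
python3 - <<'E'
from h import *
plan([.5605,.08,.167],Rt(0,.35))
grab('wrist','w18')
E
```

```text
t 16.0167 at [0.5606 0.0645 0.1757] shift [ 0.0168 -0.0001  0.0059] w [ 1.000e-04 -1.775e-01 -1.400e-03] rows>= 1.4 F [-0.2 -0.5 -3.9] w 0.0112
```

View pics/w18.png

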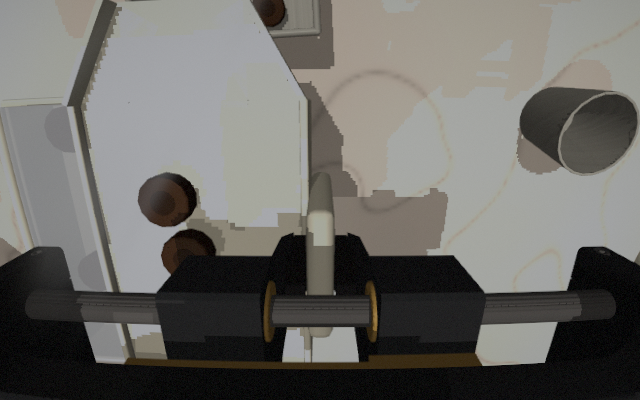

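Call:
drive_tool --commands '[{"wx":0,"wy":-0.035,"wz":0,"tx":0.003,"ty":0,"tz":0.001,"claw":-1},{"wx":0,"wy":-0.07,"wz":0,"tx":0.007,"ty":0,"tz":0.002,"claw":-1},{"wx":0,"wy":-0.105,"wz":0,"tx":0.01,"ty":0,"tz":0.004,"claw":-1},{"wx":0,"wy":-0.14,"wz":0,"tx":0.014,"ty":0,"tz":0.005,"claw":-1},{"wx":0,"wy":-0.17,"wz":0,"tx":0.017,"ty":0,"tz":0.006,"claw":-1}]'

```text
time_s: 16.48
position: [0.5606, 0.0806, 0.1669]
eef_rot: [0.697, 0.697, -0.12, 0.12]
contact_force: [-0.4, -0.5, -2.6]
gripper_width: 0.0118
```

```bash
python3 - <<'E'
from h import *
plan([.5605,.08,.167],Rt(0,.35))
grab('wrist','w19')
bot.camera('top');bot.camera('top');bot.camera('top')
grab('wrist','w20')
a=load('w19')['pixels'];b=load('w20')['pixels']
cv2.imwrite('pics/w20c.png',np.hstack([a[:300,:330],b[:300,:330]])[:,:,::-1])
E
```

```text
t 16.4833 at [0.5606 0.0806 0.1669] shift [-0.0006 -0.0001  0.0001] w [ 0.0002 -0.009  -0.0007] rows>= 0.1 F [-0.4 -0.5 -2.6] w 0.0118
```

View pics/w20c.png

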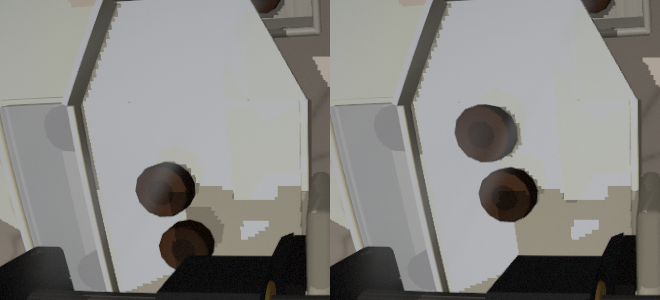

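Call:
drive_tool --commands '[{"wx":0,"wy":-0.01,"wz":0,"tx":0.0,"ty":0,"tz":0,"claw":-1},{"wx":0,"wy":-0.01,"wz":0,"tx":0.0,"ty":0,"tz":0.0,"claw":-1},{"wx":0,"wy":-0.01,"wz":0,"tx":0.0,"ty":0,"tz":0.0,"claw":-1},{"wx":0,"wy":-0.01,"wz":0,"tx":0.0,"ty":0,"tz":0.0,"claw":-1}]'

```text
time_s: 17.07
position: [0.5604, 0.0801, 0.1673]
eef_rot: [0.697, 0.696, -0.123, 0.123]
contact_force: [-0.3, 0.1, -2.8]
gripper_width: 0.0115
```

```bash
python3 - <<'E'
from h import *
grab('wrist','w21')
bot.camera('top');bot.camera('top');bot.camera('top')
grab('wrist','w22')
a=load('w21')['pixels'];b=load('w22')['pixels']
cv2.imwrite('pics/w22c.png',np.hstack([a[:300,:330],b[:300,:330]])[:,:,::-1])
E
```

```text
(no output)
```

View pics/w22c.png

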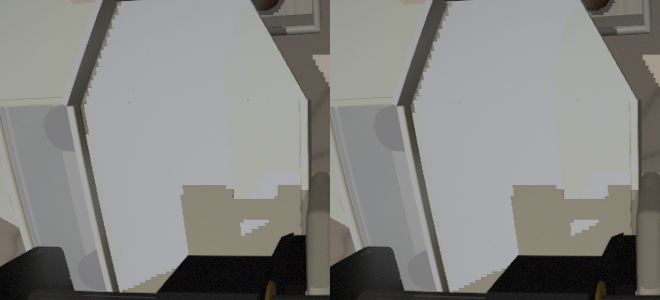

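```bash
python3 - <<'E'
from h import *
c=grab('top','t22');p=c['pixels'][:,:,::-1]
d=grab('scene','s22');q=d['pixels'][:,:,::-1]
a=cv2.resize(p[175:260,200:300],(700,595),interpolation=cv2.INTER_CUBIC);cv2.imwrite('pics/t22z.png',a)
cv2.imwrite('pics/s22z.png',cv2.resize(q[110:240,280:420],None,fx=4.4,fy=4.4,interpolation=cv2.INTER_CUBIC))
E
```

```text
(no output)
```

View pics/t22z.png

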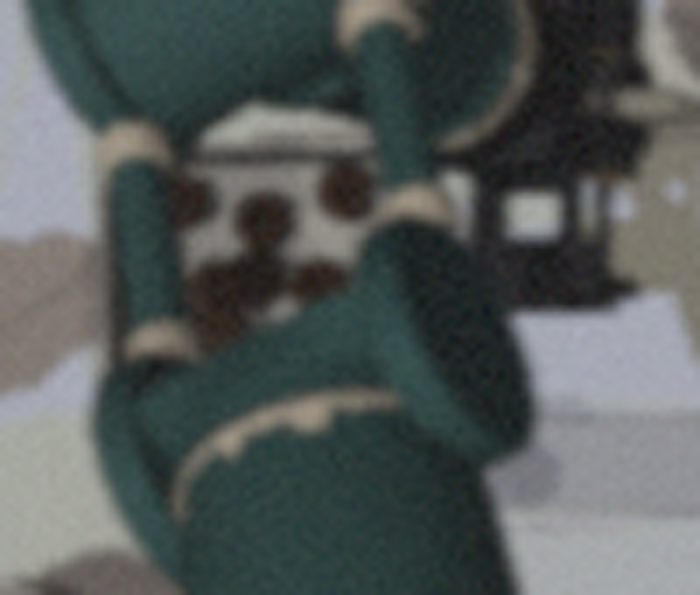

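View pics/s22z.png

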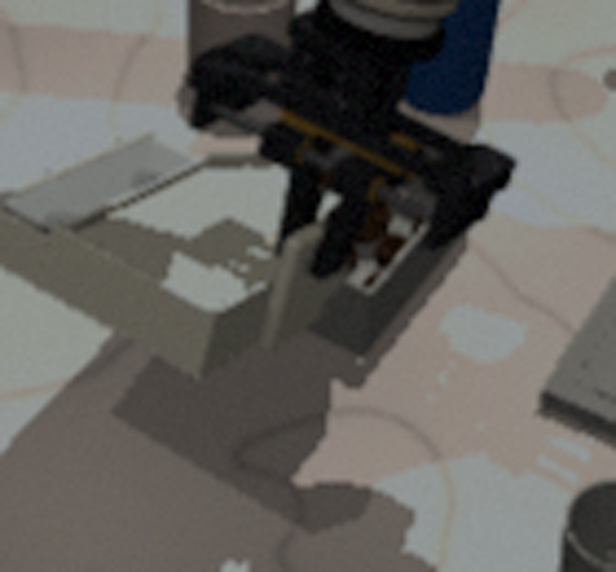

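```bash
python3 - <<'E'
from h import *
c=load('w22');s=c['s'];Rm=R.from_quat(s['eef_rot']).as_matrix()
for x,y in((22,107),(22,80),(22,60)):
  print(y,proj(c,[s['position']+Rm@np.array([(y+15)/1e3,(x-89)/1e3,.014])]))
plan([.5575,.05,.19],Rt(0))
E
```

```text
107 [[174.89622942  -3.37200056]]
80 [[180.13173271  57.43391416]]
60 [[184.26558663 100.04175615]]
t 17.4167 at [0.5603 0.0804 0.1671] shift [-0.0364 -0.0028 -0.0111] w [0.   0.35 0.  ] rows>= 2.8 F [ 0.3  0.3 -3.2] w 0.0116
```

Call:
drive_tool --commands '[{"wx":0,"wy":0.035,"wz":0,"tx":-0.003,"ty":0,"tz":-0.003,"claw":-1},{"wx":0,"wy":0.08,"wz":0,"tx":-0.008,"ty":0,"tz":-0.006,"claw":-1},{"wx":0,"wy":0.12,"wz":0,"tx":-0.014,"ty":0,"tz":-0.009,"claw":-1},{"wx":0,"wy":0.16,"wz":0,"tx":-0.02,"ty":0,"tz":-0.012,"claw":-1},{"wx":0,"wy":0.2,"wz":0,"tx":-0.026,"ty":0,"tz":-0.014,"claw":-1}]'

```text
time_s: 17.83
position: [0.5604, 0.0607, 0.1897]
eef_rot: [0.705, 0.705, -0.052, 0.053]
contact_force: [-0.5, 0.1, -2.4]
gripper_width: 0.0119
```

Call:
drive_tool --commands '[{"wx":0,"wy":0.04,"wz":0,"tx":-0.008,"ty":0,"tz":-0.003,"claw":-1},{"wx":0,"wy":0.08,"wz":0,"tx":-0.018,"ty":0,"tz":-0.006,"claw":-1},{"wx":0,"wy":0.115,"wz":0,"tx":-0.03,"ty":0,"tz":-0.009,"claw":-1},{"wx":0,"wy":0.14,"wz":0,"tx":-0.043,"ty":0,"tz":-0.011,"claw":-1},{"wx":0,"wy":0.15,"wz":0,"tx":-0.056,"ty":0,"tz":-0.012,"claw":-1}]'

```text
time_s: 18.25
position: [0.5603, 0.006, 0.21]
eef_rot: [0.707, 0.707, 0.0, 0.0]
contact_force: [-0.4, -0.4, -2.7]
gripper_width: 0.0119
```

```bash
python3 - <<'E'
from h import *
plan([.6494,-.1571,.12],Rt(.155))
E
```

```text
t 18.25 at [0.5603 0.006  0.21  ] shift [-0.1631  0.0891  0.09  ] w [ 0.0006 -0.0005 -0.1551] rows>= 5.0 F [-0.4 -0.4 -2.7] w 0.0119
```

Call:
drive_tool --commands '[{"wx":0,"wy":0,"wz":-0.012,"tx":-0.014,"ty":0.006,"tz":0.004,"claw":-1},{"wx":0,"wy":0,"wz":-0.027,"tx":-0.03,"ty":0.014,"tz":0.011,"claw":-1},{"wx":0,"wy":0,"wz":-0.045,"tx":-0.048,"ty":0.024,"tz":0.02,"claw":-1},{"wx":0,"wy":0,"wz":-0.063,"tx":-0.067,"ty":0.035,"tz":0.03,"claw":-1},{"wx":0,"wy":0,"wz":-0.081,"tx":-0.086,"ty":0.046,"tz":0.041,"claw":-1}]'

```text
time_s: 18.67
position: [0.6068, -0.0798, 0.1685]
eef_rot: [0.677, 0.736, -0.0, 0.0]
contact_force: [0.1, 0.4, -2.1]
gripper_width: 0.012
```

```bash
python3 - <<'E'
from h import *
plan([.6494,-.1571,.12],Rt(.155))
E
```

```text
t 18.6667 at [ 0.6068 -0.0798  0.1685] shift [-0.0805  0.0361  0.0485] w [ 0.0005  0.0006 -0.0725] rows>= 2.4 F [ 0.1  0.4 -2.1] w 0.012
```

Call:
drive_tool --commands '[{"wx":0,"wy":0,"wz":-0.018,"tx":-0.019,"ty":0.009,"tz":0.01,"claw":-1},{"wx":0,"wy":0,"wz":-0.036,"tx":-0.038,"ty":0.018,"tz":0.021,"claw":-1},{"wx":0,"wy":0,"wz":-0.052,"tx":-0.055,"ty":0.026,"tz":0.031,"claw":-1},{"wx":0,"wy":0,"wz":-0.066,"tx":-0.07,"ty":0.032,"tz":0.041,"claw":-1},{"wx":0,"wy":0,"wz":-0.073,"tx":-0.08,"ty":0.036,"tz":0.048,"claw":-1}]'

```text
time_s: 19.08
position: [0.6487, -0.1571, 0.1191]
eef_rot: [0.651, 0.759, -0.001, -0.0]
contact_force: [0.1, 0.4, -3.2]
gripper_width: 0.0119
```

Call:
drive_tool --commands '[{"wx":0,"wy":0,"wz":0,"tx":0,"ty":0,"tz":0.005,"claw":-1},{"wx":0,"wy":0,"wz":0,"tx":0,"ty":0,"tz":0.01,"claw":-1},{"wx":0,"wy":0,"wz":0,"tx":0,"ty":0,"tz":0.017,"claw":-1},{"wx":0,"wy":0,"wz":0,"tx":0,"ty":0,"tz":0.025,"claw":-1},{"wx":0,"wy":0,"wz":0,"tx":0,"ty":0,"tz":0.03,"claw":-1}]'

```text
time_s: 19.5
position: [0.648, -0.1546, 0.0895]
eef_rot: [0.65, 0.76, -0.0, -0.0]
contact_force: [-1.2, -0.5, -3.2]
gripper_width: 0.0118
```

```bash
python3 - <<'E'
from h import *
bot.camera('top')
plan([.6494,-.1571,.05],Rt(.155))
grab('wrist','w30');grab('scene','s30')
q=load('s30')['pixels'][:,:,::-1]
cv2.imwrite('pics/s30z.png',cv2.resize(q[110:320,200:420],None,fx=2.8,fy=2.8,interpolation=cv2.INTER_CUBIC))
E
```

```text
t 19.55 at [ 0.6474 -0.1545  0.0884] shift [-0.0029  0.0017  0.0384] w [-0.0023 -0.0012 -0.0002] rows>= 0.9 F [-0.4 -0.1 -2.7] w 0.0115
```

View pics/s30z.png

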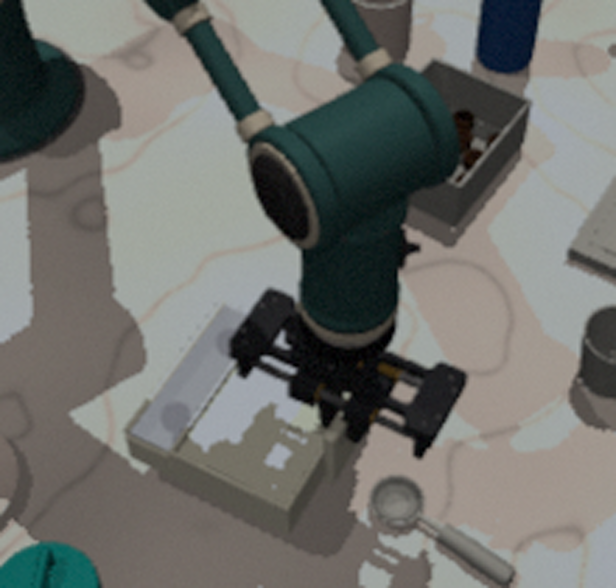

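View pics/w30.png

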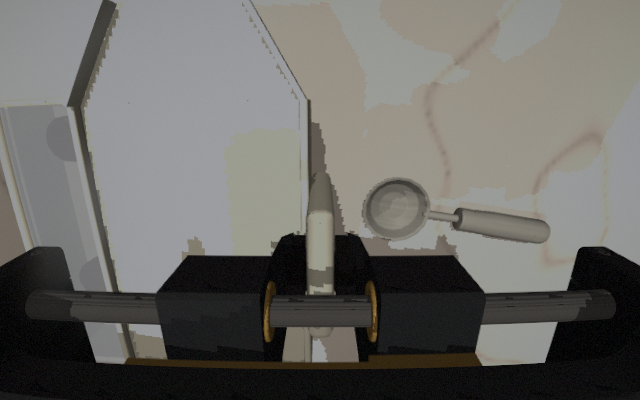

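Call:
drive_tool --commands '[{"wx":0,"wy":0,"wz":0,"tx":-0.001,"ty":0,"tz":0.008,"claw":-1},{"wx":0,"wy":0,"wz":0,"tx":-0.002,"ty":0.0,"tz":0.016,"claw":-1},{"wx":0,"wy":0,"wz":0,"tx":-0.002,"ty":0.0,"tz":0.024,"claw":-1},{"wx":0,"wy":0,"wz":0,"tx":-0.002,"ty":0.0,"tz":0.03,"claw":-1},{"wx":0,"wy":0,"wz":0,"tx":-0.002,"ty":0.0,"tz":0.033,"claw":-1}]'

```text
time_s: 20.07
position: [0.6479, -0.1574, 0.0555]
eef_rot: [0.651, 0.759, -0.001, -0.001]
contact_force: [0.3, 0.0, -3.1]
gripper_width: 0.0116
```

Call:
drive_tool --commands '[{"wx":0,"wy":0,"wz":0,"tx":0,"ty":0,"tz":0.001,"claw":-1},{"wx":0,"wy":0,"wz":0,"tx":0,"ty":0,"tz":0.002,"claw":-1},{"wx":0,"wy":0,"wz":0,"tx":0,"ty":0,"tz":0.003,"claw":-1},{"wx":0,"wy":0,"wz":0,"tx":0,"ty":0,"tz":0.003,"claw":-1}]'

```text
time_s: 20.4
position: [0.6492, -0.1577, 0.0546]
eef_rot: [0.651, 0.759, 0.0, 0.0]
contact_force: [0.7, -0.5, -1.5]
gripper_width: 0.0116
```

```bash
python3 - <<'E'
from h import *
bot.camera('top');bot.camera('top')
plan([.6494,-.1571,.05],Rt(.155)); print(bot.sense()['ft_torque'])
E
```

```text
t 20.5 at [ 0.6492 -0.1577  0.0548] shift [0.0005 0.0002 0.0048] w [ 0.0006  0.0003 -0.0009] rows>= 0.1 F [-1.3 -0.2 -2.9] w 0.0118
[-0.05315382 -0.14850912 -0.0160139 ]
```

Call:
drive_tool --commands '[{"wx":0,"wy":0,"wz":0,"tx":0,"ty":0,"tz":0.001,"claw":-1},{"wx":0,"wy":0,"wz":0,"tx":0,"ty":0,"tz":0.002,"claw":-1},{"wx":0,"wy":0,"wz":0,"tx":0,"ty":0,"tz":0.003,"claw":-1},{"wx":0,"wy":0,"wz":0,"tx":0,"ty":0,"tz":0.003,"claw":-1}]'

```text
time_s: 20.83
position: [0.6488, -0.1576, 0.0512]
eef_rot: [0.651, 0.759, -0.0, -0.0]
contact_force: [-0.5, -0.4, -2.9]
gripper_width: 0.0119
```

Call:
drive_tool --commands '[{"wx":0,"wy":0,"wz":0,"tx":0,"ty":0,"tz":0.001,"claw":-1},{"wx":0,"wy":0,"wz":0,"tx":0,"ty":0,"tz":0.002,"claw":-1},{"wx":0,"wy":0,"wz":0,"tx":0,"ty":0,"tz":0.002,"claw":-1}]'

```text
time_s: 21.08
position: [0.6492, -0.1576, 0.05]
eef_rot: [0.651, 0.759, 0.0, 0.0]
contact_force: [-0.9, 0.7, 2.5]
gripper_width: 0.012
```

```bash
python3 - <<'E'
from h import *
bot.camera('top');bot.camera('top')
plan([.6494,-.1571,.05],Rt(.155)); print(bot.sense()['ft_torque'])
E
```

```text
t 21.1833 at [ 0.6492 -0.1577  0.0501] shift [0.0005 0.0003 0.0001] w [ 0.0004  0.0002 -0.001 ] rows>= 0.0 F [-0.6  0.6  2.9] w 0.012
[ 0.0588207   0.21432944 -0.05479646]
```

Call:
drive_tool --commands '[{"wx":0,"wy":0,"wz":0,"tx":0,"ty":0,"tz":0,"claw":-0.4},{"wx":0,"wy":0,"wz":0,"tx":0,"ty":0,"tz":0,"claw":0},{"wx":0,"wy":0,"wz":0,"tx":0,"ty":0,"tz":0,"claw":0.1},{"wx":0,"wy":0,"wz":0,"tx":0,"ty":0,"tz":0,"claw":0.1},{"wx":0,"wy":0,"wz":0,"tx":0,"ty":0,"tz":0,"claw":0.1}]'

```text
time_s: 21.6
position: [0.649, -0.1577, 0.0493]
eef_rot: [0.651, 0.759, -0.0, 0.0]
contact_force: [0.7, 0.6, 0.2]
gripper_width: 0.0429
```

Call:
drive_tool --commands '[{"wx":0,"wy":0,"wz":0,"tx":0,"ty":0,"tz":-0.01,"claw":0.1},{"wx":0,"wy":0,"wz":0,"tx":0,"ty":0,"tz":-0.03,"claw":0.1},{"wx":0,"wy":0,"wz":0,"tx":0,"ty":0,"tz":-0.06,"claw":0.1},{"wx":0,"wy":0,"wz":0,"tx":0,"ty":0,"tz":-0.1,"claw":0.1},{"wx":0,"wy":0,"wz":0,"tx":0,"ty":0,"tz":-0.14,"claw":0.1}]'

```text
time_s: 22.02
position: [0.648, -0.1573, 0.1903]
eef_rot: [0.651, 0.759, -0.001, -0.001]
contact_force: [0.8, -0.2, -0.3]
gripper_width: 0.0485
```

Call:
drive_tool --commands '[{"wx":0,"wy":0,"wz":0,"tx":-0.03,"ty":0,"tz":-0.03,"claw":0.1},{"wx":0,"wy":0,"wz":0,"tx":-0.06,"ty":-0.02,"tz":-0.06,"claw":0.1},{"wx":0,"wy":0,"wz":0,"tx":-0.09,"ty":-0.04,"tz":-0.09,"claw":0.1},{"wx":0,"wy":0,"wz":0,"tx":-0.12,"ty":-0.06,"tz":-0.11,"claw":0.1},{"wx":0,"wy":0,"wz":0,"tx":-0.14,"ty":-0.07,"tz":-0.12,"claw":0.1}]'

```text
time_s: 22.43
position: [0.6009, -0.3084, 0.3139]
eef_rot: [0.65, 0.76, 0.0, 0.002]
contact_force: [-0.2, -0.3, 0.3]
gripper_width: 0.0485
```

```bash
python3 - <<'E'
from h import *
bot.camera('wrist');bot.camera('wrist');bot.camera('wrist')
plan([.6494,-.1571,.05],Rt(.155))
grab('wrist','w40');c=grab('top','t40');d=grab('scene','s40')
p=c['pixels'][:,:,::-1]
cv2.imwrite('pics/t40z.png',cv2.resize(p[130:250,195:425],None,fx=3.4,fy=3.4,interpolation=cv2.INTER_CUBIC))
p=d['pixels'][:,:,::-1]
cv2.imwrite('pics/s40z.png',cv2.resize(p[110:320,200:420],None,fx=2.8,fy=2.8,interpolation=cv2.INTER_CUBIC))
E
```

```text
t 22.5833 at [ 0.6011 -0.3093  0.3127] shift [0.1441 0.0695 0.2625] w [ 0.0039  0.0031 -0.0047] rows>= 7.4 F [ 0.2 -0.3 -0.2] w 0.0481
```

View pics/w40.png

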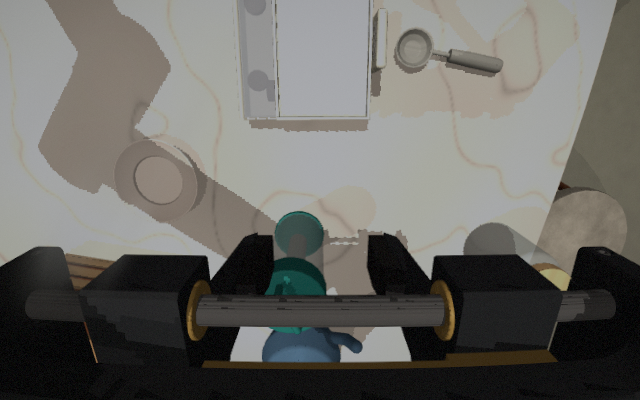

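View pics/t40z.png

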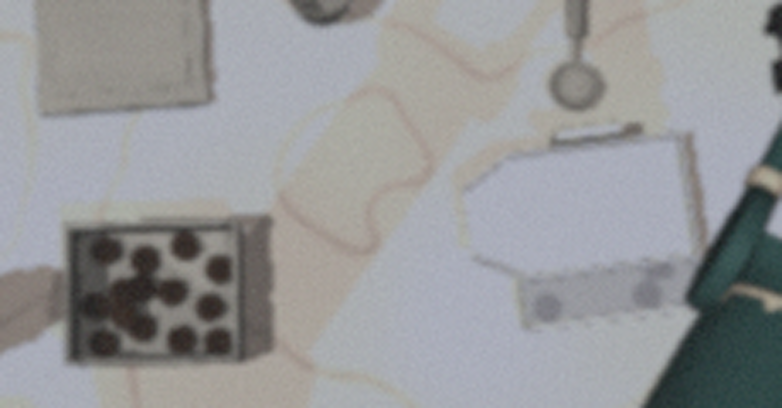

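View pics/s40z.png

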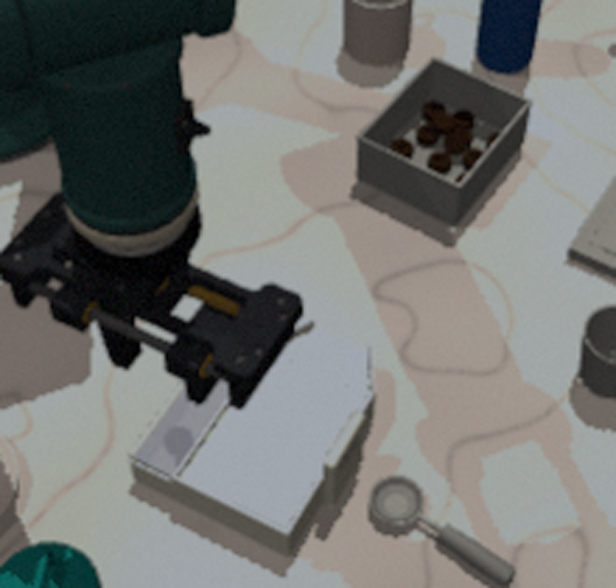

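```bash
python3 - <<'E'
from h import *
bot.hand_in(); print(bot.sense()['time_s'])
E
```

```text
the job is handed in; nothing more can be done
the job is handed in; nothing more can be done
```

I swept three discs one by one along the deck into the trough and pushed the lid shut. Then I lifted the tray by its grip, poured the other two discs into the tin at about 20° nose-down, and set the tray back where it stood. The job was handed in at about 22.7 s; it reports no verdict.

- **Tray:** the last pictures show it standing level at its original spot with the lid shut and the deck and chute empty.
- **Trough:** two of the counted discs lie flat. The third stands on edge against the inner wall, below the lid. It shows only as a faint dark spot in the final top view, so I am less sure of it than of the other two.
- **Tin:** the two poured discs lie on the pile in the tin. They overlap others in the pictures, so I could not count them one by one. The tin looks unmoved and upright in the top and scene views.
- **Other things:** those in the last pictures look undisturbed. I did not measure their positions again.
- **Arm:** it finished about 0.31 m up, touching nothing, with the contact force near zero.

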